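Find the steel doming block by weight and set it up on the bench pad

ROBOT

A 6-joint arm with a two-finger parallel gripper is mounted at the origin on a cart in front of the work surface, level with it; the furniture and walls round the work are solid. World frame = base frame: x ahead of the robot, y to its left, z up, the work surface at z = 0. Lengths are in m, angles in rad, forces in N, time in s.
With the tool pointing down it reaches from about 0.225 to 0.875 m from the base axis. Payload 3.4 kg.
Tool frame: the origin (TCP) lies on the centre line of the jaws, within the pads' length; the fingertips stand 17 mm ahead of it and the grasp point (between the pads) lies 2 mm behind it (manip.finger_overhang is the distance from the TCP to the fingertips, in m); y points along the fingers, x is the direction in which the jaws open and shut, and the axes are right-handed (so a half turn about y gives the same grasp; the last joint's range is limited). The gripper opens to 85 mm and grips with 20 to 120 N. Pads are 22 mm wide; open, the fingers measure 114 mm over their backs; the gripper's body (76 mm by 85 mm) begins 54 mm behind the grasp point. The pads swing forward as they close: fully open they stand 13 mm farther back than shut.
Start: joints at [1.147, 0.276, 1.505, -0, 1.361, -0.121], TCP at [0.171, 0.549, 0.219] pointing down, gripper open.
Joint ranges: [-2.89, 2.89], [-0.75, 2.08], [0.22, 2.7], [-1.18, 4.32], [0.11, 2.71], [-2.7, 2.7]. Speed limits (rad/s): [2.57, 2.57, 3.14, 3.14, 3.14, 3.14].

INTERFACE

Orientations are given as a unit quaternion [w, x, y, z].
In Python, from rig import manip gives the robot as it stands.
- The arm moves only by the tool arm_command, never from a script. Its argument "commands" is a list of rows, each a list of 3 entries, a list of its own where there are three numbers: the finger opening in cm, from 0 to 8.54, then the shift along the world's x, y, z in cm, then the turn about the world's z in rad. A call has 1 to 12 rows; each row shifts and turns the commanded pose from where the row before left it; what a row does not reach is not made up. A row lasts 1/10 s, in which the tool goes at most 50 mm and 8.59 degrees, less where a joint would pass 70% of its speed; a pose out of reach is approached as far as the arm can. A call with a gripper value outside its range is refused whole. The fingers move at their own pace and stop on an object; "grip_force" is the grip in N (left out, the last holds). Time passes only in rows, so rows that do not move let the fingers close. It gives the time, the measured TCP pose, the force and the opening at its end, in the units of the state.
- manip.get_state(): the state, without advancing time (a new reading comes with each control period).
- manip.get_image(name): name is "scene" or "top"; returns a dict with "pixels" (384x512x3 uint8, red, green, blue), "range_z" (384x512 float32, m along the optical axis (not along the pixel's ray), 0 where there is no reading), "intrinsics" (3x3 intrinsics, pixels), "R" (3x3) and "t" (3): a world point X has camera coordinates R X + t. Camera axes: x right, y down, z forward; pixel columns grow to the right and rows downward; lengths in m; the calibration is good to about 2 mm. A picture is of the moment at which its call begins.
- manip.sign_off(): hands the job in, once; it reports no verdict.
The state is a dict: "clock": time; "qpos": joint angles; "qd": joint speeds; "effort": joint torques, N m; "position": TCP position; "ee_rot": TCP orientation; "contact_force": force on the tool from outside, world axes, zero at the start; "moment": the same for the moment, N m; "width": finger opening in m.
Only numpy, scipy, OpenCV 4.12 (cv2) and the standard library are available. Lean on these libraries where they do the work, as an engineer would, in place of code of your own. Each camera call takes 0.05 s, during which the arm holds its last target.

TASK

One of the three identical slide-lid boxes holds the steel doming block, the other two hold wooden ones: heft the boxes to find the heavy one, leaving the other two unopened and standing where they were. Bring the heavy box to the middle of the small green board, slide its lid fully open there, take the block out and stand it in the middle of the black rubber pad, turned on its side so that its single widest hollow faces straight up, ready for doming. Put the steel down gently and do not push the other things on the bench about.

Things in the scene. Friction and masses are not known exactly. Their poses are not given: they have to be found in the camera images.
- box_a_center (a point): Centre of wooden box A, one of three alike: 98 (x) x 54 (y) x 54 high, walls 4, interior 90x46, floor 4; point 27 above its underside. Start standing on the bench at the robot's left, lids shut; x axis lengthwise, knob at the -x end, to the robot's right. With its block inside a box weighs 0.16 to 0.21 kg (wooden block) or 0.52 to 0.64 kg (steel block).
- lid_a (a joint): Sliding lid of box A, m: 0 shut, 0.092 at its stop, fully open. It slides level in grooves towards the box's own -x end, drags with about 0.6 N, stays where it is left and cannot be lifted off; its top lies 52.5 above the box's underside.
- lid_a_knob (a point): Centre of the round brass knob on lid A: 14 across, 16 high (52.5 to 68.5 above the box's underside), this point 10.5 above the lid; with the lid shut it is 37 from the box's centre towards its -x end.
- block_a_center (a point): Centre of the 40 mm cubic doming block (steel or wood) in box A: mid-box between battens 5 high, 25 free for a finger at each x face, 3 at the y faces; top 44 above the box's underside. Axes square to its faces, in the box parallel to the box's. Its +x face has the single widest hollow (31 across; away from the knob), the others smaller ones (four on +z, up in the box).
- box_b_center (a point): Centre of wooden box B, one of three alike: 98 (x) x 54 (y) x 54 high, walls 4, interior 90x46, floor 4; point 27 above its underside. Start standing on the bench at the robot's left, lids shut; x axis lengthwise, knob at the -x end, to the robot's right. With its block inside a box weighs 0.16 to 0.21 kg (wooden block) or 0.52 to 0.64 kg (steel block).
- lid_b (a joint): Sliding lid of box B, m: 0 shut, 0.092 at its stop, fully open. It slides level in grooves towards the box's own -x end, drags with about 0.6 N, stays where it is left and cannot be lifted off; its top lies 52.5 above the box's underside.
- lid_b_knob (a point): Centre of the round brass knob on lid B: 14 across, 16 high (52.5 to 68.5 above the box's underside), this point 10.5 above the lid; with the lid shut it is 37 from the box's centre towards its -x end.
- block_b_center (a point): Centre of the 40 mm cubic doming block (steel or wood) in box B: mid-box between battens 5 high, 25 free for a finger at each x face, 3 at the y faces; top 44 above the box's underside. Axes square to its faces, in the box parallel to the box's. Its +x face has the single widest hollow (31 across; away from the knob), the others smaller ones (four on +z, up in the box).
- box_c_center (a point): Centre of wooden box C, one of three alike: 98 (x) x 54 (y) x 54 high, walls 4, interior 90x46, floor 4; point 27 above its underside. Start standing on the bench at the robot's left, lids shut; x axis lengthwise, knob at the -x end, to the robot's right. With its block inside a box weighs 0.16 to 0.21 kg (wooden block) or 0.52 to 0.64 kg (steel block).
- lid_c (a joint): Sliding lid of box C, m: 0 shut, 0.092 at its stop, fully open. It slides level in grooves towards the box's own -x end, drags with about 0.6 N, stays where it is left and cannot be lifted off; its top lies 52.5 above the box's underside.
- lid_c_knob (a point): Centre of the round brass knob on lid C: 14 across, 16 high (52.5 to 68.5 above the box's underside), this point 10.5 above the lid; with the lid shut it is 37 from the box's centre towards its -x end.
- block_c_center (a point): Centre of the 40 mm cubic doming block (steel or wood) in box C: mid-box between battens 5 high, 25 free for a finger at each x face, 3 at the y faces; top 44 above the box's underside. Axes square to its faces, in the box parallel to the box's. Its +x face has the single widest hollow (31 across; away from the knob), the others smaller ones (four on +z, up in the box).
- work_board: Small work board with a dark green face, fixed on the bench, 110 (x) x 160 (y) x 18 thick; origin at the centre of its underside, on the bench top.
- pad_top (a point): Centre of the top face of the black rubber bench pad, a fixed block 100x100x18 with its edges along its x and y axes; this point is 18 above the bench.
- round_punch: Bystander: grey steel doming punch, 10x105x10, lying at the right; origin at the middle of its underside.
- hammer: Bystander: small ball-peen hammer, wood handle, 70x240x26, lying at the right; origin at the middle of its underside.
- screwdriver: Bystander: small yellow screwdriver, 16x140x15, lying at the right; origin at the middle of its underside.
- loupe: Bystander: small black eye loupe, 34x34x26; origin at the middle of its underside.
- agate_olive: Bystander: olive-green polished stone, 14x32x9; origin at the middle of its underside.
- ring_pearl: Bystander: finger ring with a pale bead, 27x21x12; origin at the middle of its underside.

How it is judged:
On the way, in this order (a step that is already met when the one before it is completed fails the run):
1. the box with the steel block stands upright on the green board (its centre within 5 cm of the board's), lid still shut ((((horizontal distance between box_a_center and work_board below 0.05 m and height (world z) of box_a_center below 0.049 m and angle between box_a_center's own z axis and vertical below 0.1 rad) and value of joint lid_a below 0.012 m and contact force between block_a and box_a above 2 N) or ((horizontal distance between box_b_center and work_board below 0.05 m and height (world z) of box_b_center below 0.049 m and angle between box_b_center's own z axis and vertical below 0.1 rad) and value of joint lid_b below 0.012 m and contact force between block_b and box_b above 2 N) or ((horizontal distance between box_c_center and work_board below 0.05 m and height (world z) of box_c_center below 0.049 m and angle between box_c_center's own z axis and vertical below 0.1 rad) and value of joint lid_c below 0.012 m and contact force between block_c and box_c above 2 N))), for 0.2 s.
2. its lid is slid open there by more than 8 cm, the block still inside ((((horizontal distance between box_a_center and work_board below 0.05 m and height (world z) of box_a_center below 0.049 m and angle between box_a_center's own z axis and vertical below 0.1 rad) and value of joint lid_a above 0.08 m and contact force between block_a and box_a above 2 N) or ((horizontal distance between box_b_center and work_board below 0.05 m and height (world z) of box_b_center below 0.049 m and angle between box_b_center's own z axis and vertical below 0.1 rad) and value of joint lid_b above 0.08 m and contact force between block_b and box_b above 2 N) or ((horizontal distance between box_c_center and work_board below 0.05 m and height (world z) of box_c_center below 0.049 m and angle between box_c_center's own z axis and vertical below 0.1 rad) and value of joint lid_c above 0.08 m and contact force between block_c and box_c above 2 N))), for 0.2 s.
3. the steel block is out of its box (((value of joint lid_a above 0.08 m and horizontal distance between block_a_center and box_a_center above 0.09 m) or (value of joint lid_b above 0.08 m and horizontal distance between block_b_center and box_b_center above 0.09 m) or (value of joint lid_c above 0.08 m and horizontal distance between block_c_center and box_c_center above 0.09 m))), for 0.1 s.
At the end, for the whole second after the job is handed in: The steel block rests on the pad, centre within 3 cm of the pad's, widest hollow up within 6 degrees; its box stands on the green board, centre within 5 cm of the board's; the other two boxes stand upright, lids shut (within 1 cm), each within 3.5 cm of where it began ((((horizontal distance between box_a_center and work_board below 0.05 m and height (world z) of box_a_center below 0.049 m and angle between box_a_center's own z axis and vertical below 0.1 rad) and horizontal distance between block_a_center and pad_top below 0.03 m and z of block_a_center in the frame of pad_top below 0.024 m and angle between block_a_center's own x axis and vertical below 0.1 rad and contact force between block_a and bench_pad above 2 N and linear speed of block_a below 0.02 m/s and distance of each of box_b_center, box_c_center from where it was at the start of the episode below 0.035 m and angle between each of box_b_center, box_c_center's own z axis and vertical below 0.1 rad and value of joint each of lid_b, lid_c below 0.01 m) or ((horizontal distance between box_b_center and work_board below 0.05 m and height (world z) of box_b_center below 0.049 m and angle between box_b_center's own z axis and vertical below 0.1 rad) and horizontal distance between block_b_center and pad_top below 0.03 m and z of block_b_center in the frame of pad_top below 0.024 m and angle between block_b_center's own x axis and vertical below 0.1 rad and contact force between block_b and bench_pad above 2 N and linear speed of block_b below 0.02 m/s and distance of each of box_a_center, box_c_center from where it was at the start of the episode below 0.035 m and angle between each of box_a_center, box_c_center's own z axis and vertical below 0.1 rad and value of joint each of lid_a, lid_c below 0.01 m) or ((horizontal distance between box_c_center and work_board below 0.05 m and height (world z) of box_c_center below 0.049 m and angle between box_c_center's own z axis and vertical below 0.1 rad) and horizontal distance between block_c_center and pad_top below 0.03 m and z of block_c_center in the frame of pad_top below 0.024 m and angle between block_c_center's own x axis and vertical below 0.1 rad and contact force between block_c and bench_pad above 2 N and linear speed of block_c below 0.02 m/s and distance of each of box_a_center, box_b_center from where it was at the start of the episode below 0.035 m and angle between each of box_a_center, box_b_center's own z axis and vertical below 0.1 rad and value of joint each of lid_a, lid_b below 0.01 m))); the robot touches nothing.
It fails at once if a box with a wooden block stands open ((value of joint lid_a above 0.03 m and horizontal distance between block_a_center and box_a_center below 0.012 m and contact force between block_a and box_a below 2 N and contact force between the fingers and block_a below 0.05 N and linear speed of each of block_a, box_a below 0.005 m/s) or (value of joint lid_b above 0.03 m and horizontal distance between block_b_center and box_b_center below 0.012 m and contact force between block_b and box_b below 2 N and contact force between the fingers and block_b below 0.05 N and linear speed of each of block_b, box_b below 0.005 m/s) or (value of joint lid_c above 0.03 m and horizontal distance between block_c_center and box_c_center below 0.012 m and contact force between block_c and box_c below 2 N and contact force between the fingers and block_c below 0.05 N and linear speed of each of block_c, box_c below 0.005 m/s)).
It fails at once if a lid is opened more than 2 cm while its box is off the board ((value of joint lid_a above 0.02 m and horizontal distance between box_a_center and work_board above 0.08 m) or (value of joint lid_b above 0.02 m and horizontal distance between box_b_center and work_board above 0.08 m) or (value of joint lid_c above 0.02 m and horizontal distance between box_c_center and work_board above 0.08 m)).
It fails at once if a box is tipped over (angle between any of box_a_center, box_b_center, box_c_center's own z axis and vertical above 0.6 rad).
It fails at once if another loose thing on the bench is shoved more than 4 cm (distance of any of round_punch, hammer, screwdriver, loupe, agate_olive, ring_pearl from where it was at the start of the episode above 0.04 m).
It fails at once if a block is dropped or banged down hard (over 80 N) on the pad, the board or the bench ((contact force between block_a and bench_pad above 80 N or contact force between block_a and work_board above 80 N or contact force between block_a and bench above 80 N) or (contact force between block_b and bench_pad above 80 N or contact force between block_b and work_board above 80 N or contact force between block_b and bench above 80 N) or (contact force between block_c and bench_pad above 80 N or contact force between block_c and work_board above 80 N or contact force between block_c and bench above 80 N)).
It also fails if it takes over 72 s, if anything falls off the work surface, if the arm or the gripper's body presses on something with over 40 N, if the wrist force passes 120 N, or if a joint passes its speed limit or range.

## Working session

There is one attempt and no reset: what is moved stays moved. The work goes in short steps, Python scripts to look and compute and a tool call to move; the robot and the scene stay as the last step left them, time stands still between calls to the robot, and variables do not carry over. Pictures are saved under pics/ and viewed, and the job is handed in when it is done.

Besides the shell and the picture viewer there is one more tool, called after "Request:" as name(argument=value, ...), one argument or row to a line, values as JSON. arm_command: Moves the arm, as the interface text tells. Its arguments: {"type":"object","properties":{"commands":{"type":"array"},"grip_force":{"type":"number"}},"required":["commands"]}

```bash
ls; mkdir -p pics; python3 - <<'E'
from rig import manip
import cv2,numpy as np
print(manip.get_state())
for n in ["scene","top"]:
    d=manip.get_image(n)
    cv2.imwrite(f"pics/{n}0.png",d["pixels"][:,:,::-1])
    np.savez(f"{n}0.npz",**{k:np.array(v) for k,v in d.items()})
    print(n,d["intrinsics"],d["R"],d["t"])
E
```

```text
pics
{'clock': 0.0, 'qpos': array([ 1.14699721e+00,  2.76616582e-01,  1.50614459e+00,  6.29930692e-06,
        1.36070402e+00, -1.21013885e-01]), 'qd': array([ 1.82603540e-04,  8.99568705e-06,  9.38507124e-04,  1.54443139e-03,
       -8.30857320e-04,  9.07313101e-04]), 'effort': array([ 2.32467894e-03, -4.16780162e+01, -2.45810598e+01,  3.13236551e-04,
        1.06414862e-02,  8.73011061e-06]), 'position': array([0.17123372, 0.5483294 , 0.21852287]), 'ee_rot': array([-0.56936549,  0.57001154,  0.41829507, -0.41945085]), 'contact_force': array([-0.49550376,  1.26734434, -0.16688159]), 'moment': array([-0.02810619, -0.00324681,  0.01198703]), 'width': 0.08516213810343512}
scene [[459.01817685   0.         252.570907  ]
 [  0.         459.01817685 189.92618304]
 [  0.           0.           1.        ]] [[ 0.53755044 -0.84318928 -0.0084479 ]
 [-0.48493742 -0.30093051 -0.82114343]
 [ 0.6898371   0.44550271 -0.57065936]] [-0.40872882  0.27455719  1.11663516]
top [[389.88523393   0.         254.29522851]
 [  0.         389.88523393 183.34987222]
 [  0.           0.           1.        ]] [[ 0.01816783 -0.99969346 -0.01681994]
 [-0.98937924 -0.01554877 -0.14452321]
 [ 0.14421738  0.01926697 -0.98935844]] [-0.11867446  0.56938331  1.38088015]
```

View pics/scene0.png

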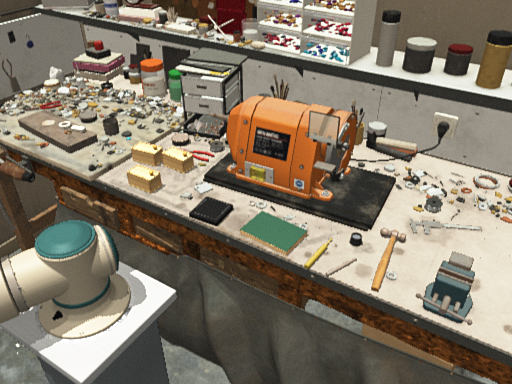

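View pics/top0.png

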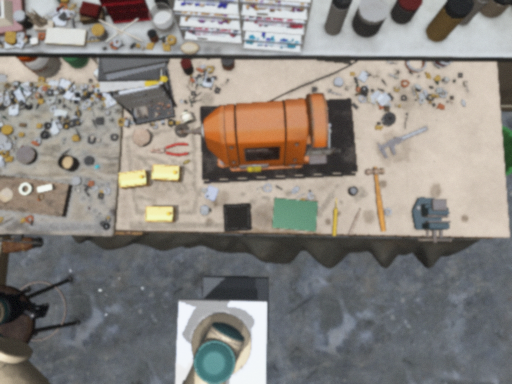

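The scene view shows three pale boxes near (147,152), (176,158) and (144,178), the black pad at (211,210), the green board at (272,231), and the punch, hammer, screwdriver and loupe to the right. In the top view the boxes are at (133,179), (166,173) and (160,214), the pad at (237,217) and the board at (295,214). Next I'll measure these.

```bash
cat > h.py <<'E'
import numpy as np, cv2
def load(n): return dict(np.load(n))
def cloud(d):
    K,R,t=d["intrinsics"],d["R"],d["t"]; z=d["range_z"].astype(float)
    v,u=np.mgrid[:z.shape[0],:z.shape[1]]
    c=np.stack([(u-K[0,2])/K[0,0]*z,(v-K[1,2])/K[1,1]*z,z],-1)
    return (c-t)@R
def ray(d,u,v,h):
    K,R,t=d["intrinsics"],d["R"],d["t"]
    c=np.array([(u-K[0,2])/K[0,0],(v-K[1,2])/K[1,1],1]); o=-R.T@t; w=R.T@c
    return o+w*(h-o[2])/w[2]
E
python3 - <<'E'
from h import *
for n,box in (("top0",(115,150,205,235)),("scene0",(120,135,200,195))):
    d=load(n+".npz"); im=d["pixels"][:,:,::-1].copy()
    P=cloud(d)
    u0,v0,u1,v1=box
    cv2.imwrite(f"pics/{n}_crop.png",cv2.resize(im[v0:v1,u0:u1],None,fx=7,fy=7,interpolation=cv2.INTER_NEAREST))
    hsv=cv2.cvtColor(im,cv2.COLOR_BGR2HSV)
    for name,m,h in (("green",cv2.inRange(hsv,(60,90,50),(90,255,200)),.018),("yel",cv2.inRange(hsv,(18,60,140),(35,255,255)),.0525),("dark",cv2.inRange(hsv,(0,0,0),(180,255,60)),.018)):
        N,l,s,c=cv2.connectedComponentsWithStats(m)
        for i in range(1,N):
            if 100<s[i,4]<2500:
                mm=(l==i)
                r=cv2.minAreaRect(np.argwhere(mm)[:,::-1].astype(np.float32))
                p=P[mm]; 
                w=ray(d,*c[i],h)
                if not(0.2<w[0]<0.9 and -.5<w[1]<.7): continue
                pts=np.array([ray(d,x,y,h)[:2] for y,x in np.argwhere(mm)],np.float32)
                rr=cv2.minAreaRect(pts)
                print(n,name,c[i].round(1),s[i,4],"ray",w.round(3),"zmed",np.median(p[:,2]).round(3),"rect",np.round(rr[0],3),np.round(rr[1],3),round(rr[2],1))
E
```

```text
top0 yel [165.1 171.7] 386 ray [0.607 0.216 0.052] zmed 0.051 rect [0.604 0.218] [0.063 0.106] 0.9
top0 yel [131.5 178.1] 391 ray [0.582 0.338 0.052] zmed 0.052 rect [0.579 0.338] [0.064 0.106] 8.1
top0 yel [334.8 219.1] 169 ray [ 0.446 -0.398  0.052] zmed 0.012 rect [ 0.455 -0.399] [0.02  0.132] 86.3
top0 yel [158.8 213.2] 396 ray [0.456 0.231 0.052] zmed 0.052 rect [0.455 0.233] [0.061 0.105] 1.0
top0 dark [335.7 141.4] 1555 ray [ 0.738 -0.411  0.018] zmed 0.026 rect [ 0.753 -0.363] [0.282 0.22 ] 4.0
top0 dark [263.8 154.5] 269 ray [ 0.684 -0.142  0.018] zmed 0.165 rect [ 0.687 -0.136] [0.041 0.122] 5.3
top0 dark [226.2 174.3] 329 ray [ 0.607 -0.003  0.018] zmed 0.021 rect [ 0.608 -0.016] [0.045 0.19 ] 0.9
top0 dark [237.1 217.2] 530 ray [ 0.448 -0.048  0.018] zmed 0.018 rect [ 0.448 -0.047] [0.089 0.09 ] 5.0
top0 dark [181.6 242.8] 1266 ray [0.352 0.152 0.018] zmed -0.351 rect [0.355 0.213] [0.645 0.059] 89.2
top0 dark [287.7 248.2] 840 ray [ 0.34  -0.233  0.018] zmed -0.305 rect [ 0.336 -0.258] [0.089 0.242] 1.0
scene0 green [273.7 230.4] 1265 ray [ 0.461 -0.262  0.018] zmed 0.01
[... 811 characters left out ...]
0.018] zmed 0.037 rect [0.519 0.607] [0.043 0.131] 83.1
scene0 dark [335.3 175.5] 160 ray [ 0.817 -0.293  0.018] zmed 0.107 rect [ 0.847 -0.277] [0.164 0.057] 23.3
scene0 dark [211.2 211.1] 667 ray [ 0.439 -0.057  0.018] zmed 0.018 rect [ 0.442 -0.055] [0.108 0.105] 4.0
scene0 dark [104.4 216.4] 103 ray [0.25  0.198 0.018] zmed -0.147 rect [0.252 0.2  ] [0.106 0.023] 62.7
scene0 dark [188.2 244.7] 664 ray [ 0.284 -0.094  0.018] zmed -0.125 rect [ 0.281 -0.082] [0.068 0.288] 3.4
scene0 dark [251.4 269.3] 111 ray [ 0.296 -0.292  0.018] zmed -0.118 rect [ 0.296 -0.293] [0.116 0.021] 80.6
scene0 dark [281.9 286.7] 150 ray [ 0.285 -0.389  0.018] zmed -0.114 rect [ 0.281 -0.393] [0.049 0.061] 32.1
```

```bash
python3 - <<'E'
from h import *
d=load("top0.npz");P=cloud(d)
# box tops by height
H=P[...,2]
m=((H>.045)&(H<.075)&(P[...,0]>.2)&(P[...,0]<.75)&(P[...,1]>.1)&(P[...,1]<.6)).astype(np.uint8)
N,l,s,c=cv2.connectedComponentsWithStats(m)
for i in range(1,N):
    if s[i,4]<60: continue
    p=P[l==i]; r=cv2.minAreaRect(p[:,:2].astype(np.float32))
    k=p[p[:,2]>.06]
    print(c[i].round(1),s[i,4],np.round(r[0],3),np.round(r[1],3),round(r[2],1),np.median(p[:,2]).round(4),len(k),k.mean(0).round(3) if len(k) else 0)
E
```

```text
[ 67.5 162.3] 207 [0.635 0.573] [0.055 0.055] 84.0 0.0564 68 [0.636 0.573 0.068]
[165.5 172.2] 405 [0.606 0.216] [0.099 0.056] 88.2 0.0523 14 [0.604 0.181 0.066]
[132.2 178.5] 412 [0.582 0.336] [0.056 0.099] 7.4 0.0525 14 [0.586 0.298 0.067]
[ 62.4 198.1] 268 [0.5   0.583] [0.034 0.12 ] 89.1 0.0541 6 [0.503 0.591 0.061]
[158.6 214.1] 414 [0.453 0.232] [0.051 0.099] 1.2 0.0526 16 [0.456 0.196 0.065]
```

```bash
python3 - <<'E'
from h import *
from scipy.spatial.transform import Rotation as Ro
q=np.array([-0.56936549,0.57001154,0.41829507,-0.41945085]); print(Ro.from_quat(q[[1,2,3,0]]).as_matrix().round(3))
for n in ("top0","scene0"):
    d=load(n+".npz");P=cloud(d); X,Y,Z=P[...,0],P[...,1],P[...,2]
    im=d["pixels"].astype(int)
    g=(im[...,1]>im[...,0]+25)&(X>.35)&(X<.6)&(Y<-.1)&(Y>-.42)
    k=(im.max(-1)<75)&(X>.37)&(X<.53)&(Y<.03)&(Y>-.13)&(Z>.008)
    for nm,m in (("board",g),("pad",k)):
        m=m&(Z>.008)&(Z<.03)
        p=P[m]; r=cv2.minAreaRect(p[:,:2].astype(np.float32))
        print(n,nm,m.sum(),np.round(r[0],3),np.round(r[1],3),round(r[2],1),"mean",p.mean(0).round(3))
E
```

```text
[[ 0.298 -0.001 -0.955]
 [ 0.955 -0.002  0.298]
 [-0.002 -1.     0.   ]]
top0 board 1233 [ 0.463 -0.258] [0.156 0.107] 85.8 mean [ 0.463 -0.258  0.018]
top0 pad 648 [ 0.448 -0.048] [0.096 0.093] 4.3 mean [ 0.449 -0.048  0.018]
scene0 board 1306 [ 0.464 -0.26 ] [0.159 0.111] 86.8 mean [ 0.461 -0.262  0.019]
scene0 pad 664 [ 0.448 -0.05 ] [0.099 0.098] 3.4 mean [ 0.443 -0.053  0.018]
```

View pics/top0_crop.png

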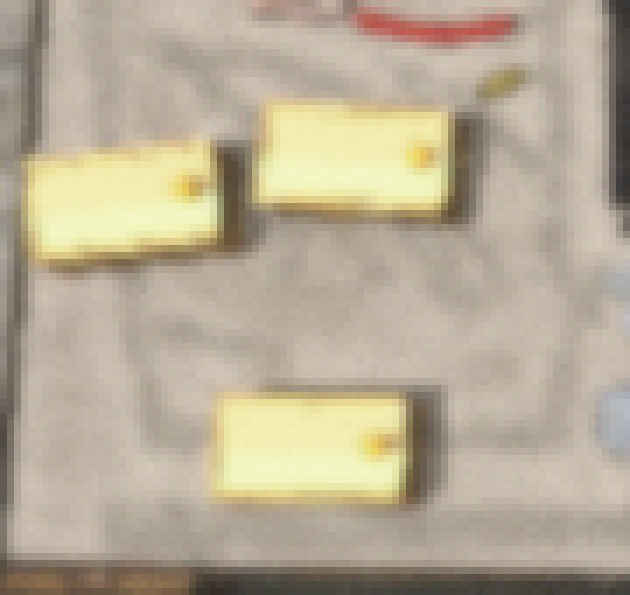

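View pics/scene0_crop.png

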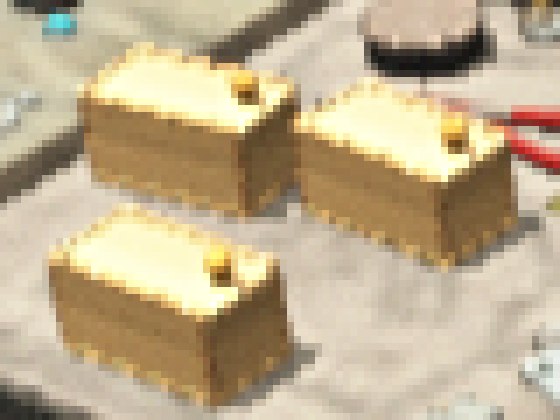

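Top crop: three pale boxes with knobs on the right, long axes at about 88°, 97° and 91°, plus the olive stone beyond the upper right box. Scene crop: the same three boxes, all upright with lids shut. The board is at about (0.463,-0.259) and the pad at about (0.448,-0.049). I'll heft the near box first.

Request:
arm_command(
  commands=[
    [8.5,[3.1,-3.5,0],-0.139],
    [8.5,[3.1,-3.5,0],-0.139],
    [8.5,[3.1,-3.5,0],-0.139],
    [8.5,[3.1,-3.5,0],-0.139],
    [8.5,[3.1,-3.5,0],-0.139],
    [8.5,[3.1,-3.5,0],-0.139],
    [8.5,[3.1,-3.5,0],-0.139],
    [8.5,[3.1,-3.5,0],-0.139],
    [8.5,[3.5,-3.5,-2],-0.135],
    [8.5,[0,0,0],0],
    [8.5,[0,0,0],0],
  ],
  grip_force=40,
)

```text
clock: 1.2
position: [0.4521, 0.2352, 0.1998]
ee_rot: [-0.707, 0.707, 0.006, -0.008]
contact_force: [-0.7, 0.4, -0.3]
width: 0.0851
```

Request:
arm_command(
  commands=[
    [8.5,[0,0,-5],0],
    [8.5,[0,0,-5],0],
    [8.5,[0,0,-3],0],
    [8.5,[0,0,-2],0],
    [8.5,[0,0,-2],0],
    [8.5,[0,0,0],0],
    [8.5,[0,0,0],0],
  ],
)

```text
clock: 1.9
position: [0.4517, 0.2372, 0.0311]
ee_rot: [0.707, -0.707, -0.008, 0.008]
contact_force: [0.3, -0.6, -0.3]
width: 0.0849
```

Request:
arm_command(
  commands=[
    [8.5,[0.3,-0.4,0],0],
    [5,[0,0,0],0],
    [5,[0,0,0],0],
    [5,[0,0,0],0],
    [5,[0,0,0],0],
    [5,[0,0,0],0],
    [5,[0,0,0],0],
  ],
)

```text
clock: 2.6
position: [0.4556, 0.2321, 0.0318]
ee_rot: [0.707, -0.707, -0.008, 0.007]
contact_force: [-1.4, 0.0, 6.5]
width: 0.0526
```

```bash
python3 - <<'E'
from rig import manip
s=manip.get_state(); print(s["contact_force"],s["moment"],s["width"])
E
```

```text
[-1.38624832  0.01200875  6.47770923] [-0.04093583  0.2116722  -0.01935389] 0.05255500329389762
```

Request:
arm_command(
  commands=[
    [5,[0,0,1],0],
    [5,[0,0,1],0],
    [5,[0,0,1],0],
    [5,[0,0,0],0],
    [5,[0,0,0],0],
    [5,[0,0,0],0],
  ],
)

```text
clock: 3.2
position: [0.4549, 0.232, 0.0605]
ee_rot: [-0.707, 0.707, 0.007, -0.008]
contact_force: [-1.2, -0.1, -1.9]
width: 0.0528
```

```bash
python3 - <<'E'
from rig import manip
import cv2
s=manip.get_state(); print(s["contact_force"],s["moment"],s["width"],s["position"])
d=manip.get_image("scene"); cv2.imwrite("pics/s1.png",cv2.resize(d["pixels"][100:290,60:330,::-1],None,fx=2.8,fy=2.8))
E
```

```text
[-1.20286759 -0.08030963 -1.89975838] [-0.00129398 -0.0134289  -0.01102333] 0.0527995299485592 [0.45491146 0.23195186 0.06047337]
```

View pics/s1.png

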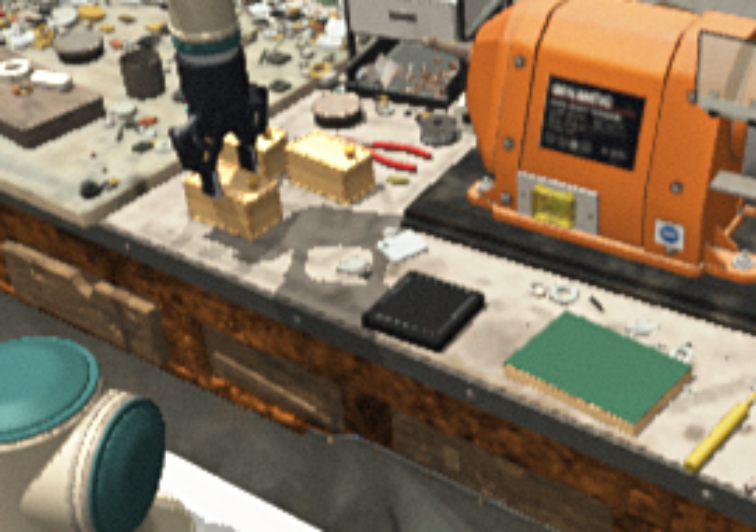

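The lifted box reads about 1.9 N and the picture shows it clear of the bench near (235,200), so this one holds wood. I'll set it back down and go to the box at (0.606,0.216).

Request:
arm_command(
  commands=[
    [5,[0,0,-1],0],
    [5,[0,0,-1],0],
    [5,[0,0,-0.7],0],
    [5,[0,0,-0.2],0],
    [5,[0,0,0],0],
    [8.5,[0,0,0],0],
    [8.5,[0,0,0],0],
    [8.5,[0,0,0],0],
    [8.5,[0,0,0],0],
    [8.5,[0,0,0],0],
  ],
)

```text
clock: 4.25
position: [0.4553, 0.2321, 0.0316]
ee_rot: [-0.707, 0.707, 0.007, -0.007]
contact_force: [-0.5, 0.7, -0.1]
width: 0.0848
```

Request:
arm_command(
  commands=[
    [8.5,[0,0,4],0],
    [8.5,[0,0,5],0],
    [8.5,[3,0,0],0],
    [8.5,[4,-0.5,0],0],
    [8.5,[4,-0.5,0],-0.05],
    [8.5,[4,-0.5,0],0],
    [8.5,[0,0,0],0],
    [8.5,[0,0,0],0],
  ],
)

```text
clock: 5.05
position: [0.6053, 0.2167, 0.1208]
ee_rot: [-0.707, 0.707, -0.011, 0.01]
contact_force: [-0.4, -0.2, -0.1]
width: 0.0847
```

Request:
arm_command(
  commands=[
    [8.5,[0,0,-3],0],
    [8.5,[0,0,-3],0],
    [8.5,[0,0,-2],0],
    [8.5,[0,0,-1],0],
    [8.5,[0,0,0],0],
    [5,[0,0,0],0],
    [5,[0,0,0],0],
    [5,[0,0,0],0],
    [5,[0,0,0],0],
    [5,[0,0,0],0],
    [5,[0,0,0],0],
  ],
)

```text
clock: 6.15
position: [0.6062, 0.2175, 0.0335]
ee_rot: [0.707, -0.707, 0.009, -0.011]
contact_force: [-1.2, 0.4, 5.4]
width: 0.0523
```

Request:
arm_command(
  commands=[
    [5,[0,0,1],0],
    [5,[0,0,1],0],
    [5,[0,0,1],0],
    [5,[0,0,0],0],
    [5,[0,0,0],0],
    [5,[0,0,0],0],
  ],
)

```text
clock: 6.75
position: [0.6049, 0.217, 0.0613]
ee_rot: [-0.707, 0.707, -0.011, 0.01]
contact_force: [-0.4, -0.3, -0.8]
width: 0.0523
```

```bash
python3 - <<'E'
from rig import manip
import cv2
d=manip.get_image("scene"); cv2.imwrite("pics/s2.png",cv2.resize(d["pixels"][90:240,100:300,::-1],None,fx=3.5,fy=3.5))
s=manip.get_state(); print(s["contact_force"],s["moment"],s["width"],s["position"],s["effort"])
E
```

```text
[ 0.15081674 -0.55056914 -1.67243149] [-0.0395012  -0.01327078  0.025798  ] 0.052615954757472584 [0.60479005 0.21698457 0.06115906] [ 2.04313801e-03 -5.20129216e+01 -2.17417628e+01  5.33443854e-04
 -4.48159321e-03  2.65255738e-05]
```

View pics/s2.png

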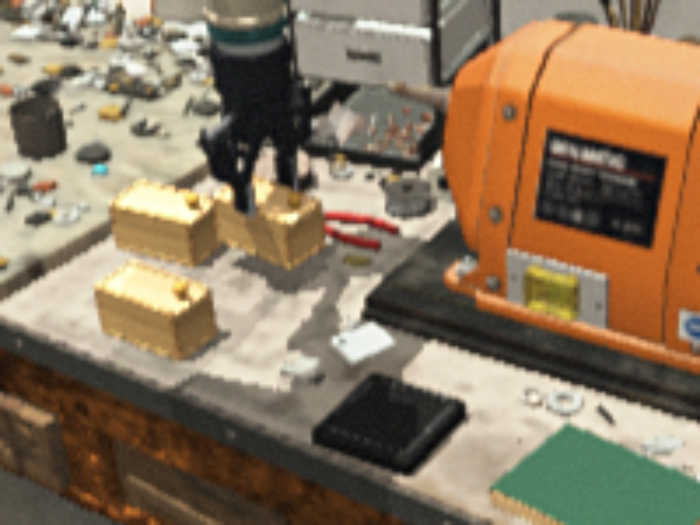

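The box in the gripper near (275,225) is clear of the bench and reads about 0.8–1.7 N, so it's wood too. That leaves the left one as the heavy box, and I'll confirm its weight when I lift it.

Request:
arm_command(
  commands=[
    [5,[0,0,-1],0],
    [5,[0,0,-1],0],
    [5,[0,0,-0.7],0],
    [5,[0,0,-0.2],0],
    [5,[0,0,0],0],
    [8.5,[0,0,0],0],
    [8.5,[0,0,0],0],
    [8.5,[0,0,0],0],
    [8.5,[0,0,0],0],
    [8.5,[0,0,0],0],
  ],
)

```text
clock: 7.8
position: [0.6053, 0.2171, 0.0324]
ee_rot: [-0.707, 0.707, -0.01, 0.01]
contact_force: [-0.4, 0.4, -0.1]
width: 0.0852
```

Request:
arm_command(
  commands=[
    [8.5,[0,0,4],0],
    [8.5,[0,0,5],0],
    [8.5,[-0.4,4,0],0.08],
    [8.5,[-1,4,0],0.08],
    [8.5,[-1,4,0],0],
    [8.5,[0,0,0],0],
    [8.5,[0,0,0],0],
    [8.5,[0,0,0],0],
  ],
)

```text
clock: 8.6
position: [0.5814, 0.3362, 0.1225]
ee_rot: [-0.705, 0.706, 0.046, -0.046]
contact_force: [1.4, -0.9, 0.9]
width: 0.0851
```

Request:
arm_command(
  commands=[
    [8.5,[0,0,-3],0],
    [8.5,[0,0,-3],0],
    [8.5,[0,0,-2],0],
    [8.5,[0,0,-1.2],0],
    [8.5,[0,0,0],0],
    [5,[0,0,0],0],
    [5,[0,0,0],0],
    [5,[0,0,0],0],
    [5,[0,0,0],0],
    [5,[0,0,0],0],
    [5,[0,0,0],0],
  ],
  grip_force=50,
)

```text
clock: 9.7
position: [0.5819, 0.3372, 0.0326]
ee_rot: [0.706, -0.705, -0.047, 0.046]
contact_force: [-1.1, -1.6, 5.3]
width: 0.052
```

Request:
arm_command(
  commands=[
    [5,[0,0,1],0],
    [5,[0,0,1],0],
    [5,[0,0,1],0],
    [5,[0,0,1],0],
    [5,[0,0,1],0],
    [5,[0,0,0],0],
    [5,[0,0,0],0],
    [5,[0,0,0],0],
  ],
)

```text
clock: 10.5
position: [0.5808, 0.3369, 0.0802]
ee_rot: [-0.705, 0.706, 0.046, -0.047]
contact_force: [1.0, 1.0, -6.2]
width: 0.0518
```

6.2 N, so this is the steel block. I'll carry it to the board.

Request:
arm_command(
  commands=[
    [5,[0,0,2],0],
    [5,[0,0,3],0],
    [5,[-1,0,2],0],
    [5,[-2,0,0],0],
    [5,[-3,-1,0],0],
    [5,[-3,-2,0],-0.03],
    [5,[-2,-3,0],-0.03],
    [5,[-0.8,-3.5,0],-0.03],
    [5,[0,-3.5,0],-0.03],
    [5,[0,-3.5,0],-0.03],
    [5,[0,-3.5,0],-0.03],
    [5,[0,-3.5,0],0],
  ],
)

```text
clock: 11.7
position: [0.4626, 0.1008, 0.1505]
ee_rot: [-0.707, 0.707, -0.017, 0.017]
contact_force: [-0.2, 0.3, -6.0]
width: 0.0522
```

Request:
arm_command(
  commands=[
    [5,[0,-3.5,0],0],
    [5,[0,-3.5,0],0],
    [5,[0,-3.5,0],0],
    [5,[0,-3.5,0],0],
    [5,[0,-3.5,0],0],
    [5,[0,-3.5,0],0],
    [5,[0,-3.5,0],0],
    [5,[0,-3.5,0],0],
    [5,[0,-3.5,0],0],
    [5,[0,-2.5,0],0],
    [5,[0,-1.5,0],0],
    [5,[0,0,0],0],
  ],
)

```text
clock: 12.9
position: [0.4633, -0.2547, 0.1504]
ee_rot: [-0.707, 0.707, -0.018, 0.018]
contact_force: [-0.1, -0.0, -5.7]
width: 0.0518
```

Request:
arm_command(
  commands=[
    [5,[0,-0.3,-2],0],
    [5,[0,0,-3],0],
    [5,[0,0,-2.5],0],
    [5,[0,0,-1.2],0],
    [5,[0,0,-0.5],0],
    [5,[0,0,-0.3],0],
    [5,[0,0,-0.2],0],
    [5,[0,0,-0.2],0],
    [5,[0,0,0],0],
    [5,[0,0,0],0],
  ],
)

```text
clock: 13.9
position: [0.4635, -0.2561, 0.0522]
ee_rot: [-0.707, 0.707, -0.017, 0.018]
contact_force: [0.3, -0.0, -7.3]
width: 0.0522
```

Request:
arm_command(
  commands=[
    [5,[0,0,-0.1],0],
    [5,[0,0,-0.1],0],
    [5,[0,0,0],0],
    [5,[0,0,0],0],
  ],
)

```text
clock: 14.3
position: [0.4635, -0.2562, 0.0506]
ee_rot: [-0.707, 0.707, -0.017, 0.018]
contact_force: [-2.1, 0.3, 4.9]
width: 0.0518
```

Contact. I'll release, raise and have a look.

Request:
arm_command(
  commands=[
    [8.5,[0,0,0],0],
    [8.5,[0,0,0],0],
    [8.5,[0,0,0],0],
    [8.5,[0,0,0],0],
    [8.5,[0,0,0],0],
    [8.5,[0,0,4],0],
    [8.5,[0,0,5],0],
    [8.5,[0,4,2],0],
    [8.5,[0,5,0],0],
    [8.5,[0,5,0],0],
    [8.5,[0,4,0],0],
    [4,[0,0,0],0],
  ],
)

```text
clock: 15.5
position: [0.4621, -0.0714, 0.1598]
ee_rot: [0.708, -0.706, 0.016, -0.015]
contact_force: [0.5, -0.2, -0.6]
width: 0.0729
```

```bash
cat > look.py <<'E'
import sys
from rig import manip
from h import *
def snap(tag,cr=None):
    out={}
    for n in ("top","scene"):
        d=manip.get_image(n); out[n]=d
        P=cloud(d); np.savez(f"{n}_{tag}.npz",**{k:np.array(v) for k,v in d.items()})
    return out
E
python3 - <<'E'
from look import *
o=snap("2")
for n in o:
    d=o[n];P=cloud(d);X,Y,Z=P[...,0],P[...,1],P[...,2]
    m=((Z>.063)&(Z<.078)&(abs(X-.463)<.09)&(abs(Y+.256)<.11)).astype(np.uint8)
    N,l,s,c=cv2.connectedComponentsWithStats(m); i=1+s[1:,4].argmax()
    p=P[l==i];r=cv2.minAreaRect(p[:,:2].astype(np.float32)); print(n,s[i,4],np.round(r[0],3),np.round(r[1],3),round(r[2],1),np.median(p[:,2]))
    k=P[(Z>.079)&(Z<.095)&(abs(X-.463)<.05)&(abs(Y+.29)<.05)]; print("knob",len(k),k.mean(0))
d=o["scene"]; cv2.imwrite("pics/s3.png",cv2.resize(d["pixels"][120:300,110:380,::-1],None,fx=2.9,fy=2.9))
E
```

```text
top 417 [ 0.464 -0.257] [0.098 0.054] 87.4 0.07045647601863039
knob 14 [ 0.46038031 -0.29368395  0.08427567]
scene 498 [ 0.465 -0.256] [0.1   0.061] 88.7 0.07097720612189146
knob 20 [ 0.46145417 -0.29402529  0.08439577]
```

View pics/s3.png

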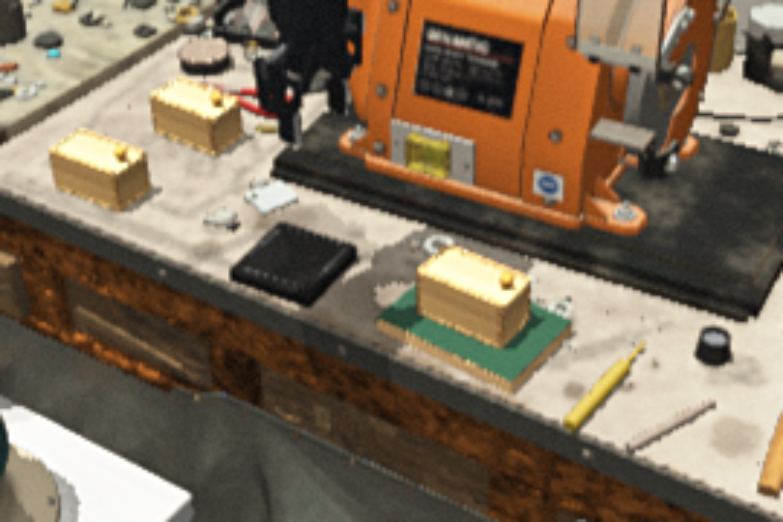

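The box stands upright on the green board near (470,295) in the crop, lid shut, with its centre at about (0.464,-0.257). The knob is at about (0.462,-0.294). Now for the lid.

Request:
arm_command(
  commands=[
    [3.5,[0,-4,0],0],
    [3.5,[0,-5,0],0],
    [3.5,[0,-5,0],0],
    [3.5,[0,-5,0],0],
    [3.5,[0,-3.3,0],0],
    [3.5,[0,0,0],0],
    [3.5,[0,0,-3],0],
    [3.5,[0,0,-2.5],0],
    [3.5,[0,0,-1],0],
    [3.5,[0,0,-0.4],0],
    [3.5,[0,0,0],0],
  ],
  grip_force=20,
)

```text
clock: 16.7
position: [0.4633, -0.2991, 0.0908]
ee_rot: [-0.707, 0.707, -0.017, 0.017]
contact_force: [0.1, -0.0, 0.3]
width: 0.035
```

Request:
arm_command(
  commands=[
    [0.8,[0,0.4,0],0],
    [0.8,[0,0,0],0],
    [0.8,[0,0,0],0],
    [0.8,[0,0,0],0],
    [0.8,[0,0,0],0],
    [0.8,[0,0,0],0],
  ],
)

```text
clock: 17.3
position: [0.4633, -0.2949, 0.0908]
ee_rot: [-0.707, 0.707, -0.017, 0.017]
contact_force: [0.7, 0.1, -0.0]
width: 0.008
```

```bash
python3 - <<'E'
from look import *
print(manip.finger_overhang, manip.get_state()["width"])
o=snap("3")
a=cv2.resize(o["scene"]["pixels"][170:270,220:340,::-1],None,fx=5,fy=5)
cv2.imwrite("pics/s4.png",a)
E
```

```text
0.017 0.00795204479095117
```

View pics/s4.png

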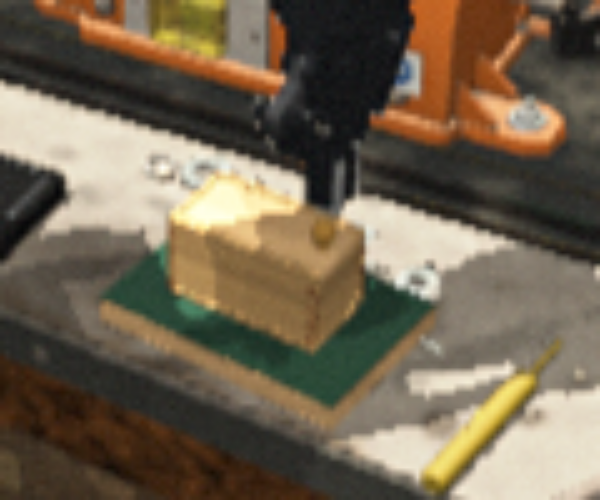

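```bash
python3 - <<'E'
from h import *
d=load("scene_3.npz");K,R,t=d["intrinsics"],d["R"],d["t"]
def pr(p):
    c=R@np.array(p)+t; c=K@c; return ((c[:2]/c[2]-[220,170])*5).round(0)
for p in [(.463,-.295,.0865),(.463,-.295,.0705),(.463,-.295,.1),(.463,-.306,.074),(.463,-.284,.074),(.463,-.257,.0705),(.48,-.295,.074),(.4627,-.294,.081)]: print(p,pr(p))
P=cloud(d)
Z=P[...,2]
d2=load("top_3.npz");Q=cloud(d2)
# knob pixels scene: brass colour near
im=d["pixels"].astype(int)
for v in range(204,222,2):
    print(v,[tuple(np.round(P[v,u]*1000).astype(int)) for u in range(278,294,3)])
E
```

```text
(0.463, -0.295, 0.0865) [324. 224.]
(0.463, -0.295, 0.0705) [323. 247.]
(0.463, -0.295, 0.1) [325. 204.]
(0.463, -0.306, 0.074) [341. 248.]
(0.463, -0.284, 0.074) [306. 235.]
(0.463, -0.257, 0.0705) [264. 224.]
(0.48, -0.295, 0.074) [338. 225.]
(0.4627, -0.294, 0.081) [322. 231.]
204 [(np.int64(595), np.int64(-200), np.int64(3)), (np.int64(450), np.int64(-289), np.int64(129)), (np.int64(450), np.int64(-298), np.int64(132)), (np.int64(455), np.int64(-304), np.int64(132)), (np.int64(469), np.int64(-306), np.int64(124)), (np.int64(610), np.int64(-244), np.int64(10))]
206 [(np.int64(583), np.int64(-207), np.int64(5)), (np.int64(446), np.int64(-291), np.int64(125)), (np.int64(447), np.int64(-300), np.int64(129)), (np.int64(454), np.int64(-305), np.int64(126)), (np.int64(470), np.int64(-306), np.int64(116)), (np.int64(599), np.int64(-250), np.int64(12))]
208 [(np.int64(580), np.int64(-209), np.int64(0)), (np.int64(449), np.int64(-290), np.int64(117)), (np.int64(448), np.int64(-300), np.int64(121)), (np.int64(457), np.int64(-304), np.int64(117)), (np.int64(471), np.int64(-306), np.int64(109
[... 1066 characters left out ...]
80), np.int64(-293), np.int64(70)), (np.int64(483), np.int64(-301), np.int64(71)), (np.int64(559), np.int64(-272), np.int64(9))]
218 [(np.int64(459), np.int64(-276), np.int64(70)), (np.int64(462), np.int64(-284), np.int64(71)), (np.int64(460), np.int64(-295), np.int64(77)), (np.int64(470), np.int64(-298), np.int64(71)), (np.int64(476), np.int64(-305), np.int64(71)), (np.int64(558), np.int64(-273), np.int64(2))]
220 [(np.int64(450), np.int64(-281), np.int64(71)), (np.int64(454), np.int64(-289), np.int64(71)), (np.int64(457), np.int64(-296), np.int64(73)), (np.int64(462), np.int64(-303), np.int64(72)), (np.int64(474), np.int64(-306), np.int64(65)), (np.int64(552), np.int64(-276), np.int64(0))]
```

```bash
python3 - <<'E'
from h import *
for f,c in (("scene_2.npz",(.462,-.071,.16)),("top_2.npz",(.462,-.071,.16)),("scene_3.npz",(.463,-.295,.0908)),("top_3.npz",(.463,-.295,.0908))):
    d=load(f);P=cloud(d)
    m=(abs(P[...,0]-c[0])<.07)&(abs(P[...,1]-c[1])<.03)&(P[...,2]>.088)
    p=P[m]; z=np.sort(p[:,2]); print(f,m.sum(),"lowest z",z[:12].round(3))
    for lo in np.arange(.09,.26,.01):
        q=p[(p[:,2]>=lo)&(p[:,2]<lo+.01)]
        if len(q): print("  ",lo.round(3),len(q),q.min(0).round(3)[:2],q.max(0).round(3)[:2])
E
```

```text
scene_2.npz 2593 lowest z [0.175 0.178 0.179 0.18  0.18  0.181 0.181 0.181 0.182 0.182 0.182 0.182]
   0.17 3 [ 0.427 -0.075] [ 0.502 -0.065]
   0.18 37 [ 0.42  -0.088] [ 0.514 -0.064]
   0.19 49 [ 0.416 -0.09 ] [ 0.514 -0.066]
   0.2 46 [ 0.417 -0.088] [ 0.503 -0.063]
   0.21 44 [ 0.416 -0.087] [ 0.505 -0.065]
   0.22 59 [ 0.4   -0.091] [ 0.525 -0.062]
   0.23 88 [ 0.398 -0.091] [ 0.529 -0.06 ]
   0.24 93 [ 0.398 -0.094] [ 0.528 -0.061]
   0.25 116 [ 0.396 -0.096] [ 0.528 -0.061]
top_2.npz 1054 lowest z [0.227 0.227 0.228 0.228 0.229 0.231 0.232 0.232 0.233 0.233 0.235 0.237]
   0.22 5 [ 0.415 -0.077] [ 0.422 -0.058]
   0.23 7 [ 0.412 -0.08 ] [ 0.418 -0.061]
   0.24 2 [ 0.424 -0.059] [ 0.427 -0.056]
   0.25 2 [ 0.424 -0.081] [ 0.429 -0.056]
scene_3.npz 2935 lowest z [0.088 0.089 0.091 0.103 0.103 0.103 0.104 0.104 0.106 0.107 0.108 0.108]
   0.09 1 [ 0.459 -0.292] [ 0.459 -0.292]
   0.1 13 [ 0.451 -0.308] [ 0.473 -0.287]
   0.11 30 [ 0.446 -0.308] [ 0.476 -0.29 ]
   0.12 33 [ 0.445 -0.308] [ 0.475 -0.289]
   0.13 29 [ 0.445 -0.307] [ 0.474 -0.291]
   0.14 21 [ 0.433 -0.31 ] [ 0.495 
[... 300 characters left out ...]
 -0.284]
   0.22 30 [ 0.423 -0.307] [ 0.443 -0.284]
   0.23 63 [ 0.426 -0.325] [ 0.446 -0.267]
   0.24 68 [ 0.425 -0.324] [ 0.444 -0.266]
   0.25 73 [ 0.425 -0.323] [ 0.444 -0.265]
top_3.npz 1219 lowest z [0.162 0.163 0.165 0.167 0.169 0.17  0.171 0.173 0.176 0.179 0.179 0.186]
   0.16 5 [ 0.422 -0.283] [ 0.435 -0.282]
   0.17 6 [ 0.418 -0.304] [ 0.431 -0.282]
   0.18 6 [ 0.415 -0.302] [ 0.421 -0.283]
   0.19 34 [ 0.402 -0.305] [ 0.511 -0.282]
   0.2 17 [ 0.405 -0.3  ] [ 0.429 -0.282]
   0.21 12 [ 0.417 -0.305] [ 0.426 -0.284]
   0.22 2 [ 0.426 -0.301] [ 0.426 -0.298]
   0.23 2 [ 0.428 -0.284] [ 0.431 -0.278]
   0.24 4 [ 0.427 -0.285] [ 0.44  -0.268]
   0.25 3 [ 0.427 -0.287] [ 0.433 -0.275]
```

The picture shows the shut fingertips ending near (335,215), above the knob. Depth puts them at z≈0.105, about 14 mm above the reported TCP instead of 17 mm below. So the real tips sit roughly 31 mm higher than stated, and I'll go by the measured value. I'll open, go lower and grip the knob.

Request:
arm_command(
  commands=[
    [3.5,[0,0,0],0],
    [3.5,[0,0,0],0],
    [3.5,[0,0,0],0],
    [3.5,[0,0,-1],0],
    [3.5,[0,0,-1],0],
    [3.5,[0,0,-0.5],0],
    [3.5,[0,0,0],0],
    [0.8,[0,0,0],0],
    [0.8,[0,0,0],0],
    [0.8,[0,0,0],0],
    [0.8,[0,0,0],0],
    [0.8,[0,0,0],0],
  ],
)

```text
clock: 18.6
position: [0.4632, -0.295, 0.0657]
ee_rot: [-0.707, 0.707, -0.017, 0.017]
contact_force: [-0.9, -0.6, -1.1]
width: 0.0124
```

Request:
arm_command(
  commands=[
    [0.8,[0,-0.5,0],0],
    [0.8,[0,-1,0],0],
    [0.8,[-0.1,-1,0],0],
    [0.8,[0,-1,0],0],
    [0.8,[-0.1,-1,0],0],
    [0.8,[0,-1,0],0],
    [0.8,[-0.1,-1,0],0],
    [0.8,[0,-1,0],0],
    [0.8,[0,-0.8,0],0],
    [0.8,[0,-0.4,0],0],
    [0.8,[0,0,0],0],
  ],
)

```text
clock: 19.7
position: [0.4602, -0.3829, 0.0657]
ee_rot: [-0.707, 0.707, -0.017, 0.017]
contact_force: [-1.0, 0.1, -1.0]
width: 0.0122
```

```bash
python3 - <<'E'
from look import *
print(manip.get_state()["contact_force"])
o=snap("4")
a=cv2.resize(o["scene"]["pixels"][160:270,220:350,::-1],None,fx=5,fy=5)
cv2.imwrite("pics/s5.png",a)
E
```

```text
[-0.99037967  0.10140904 -0.9743902 ]
```

View pics/s5.png

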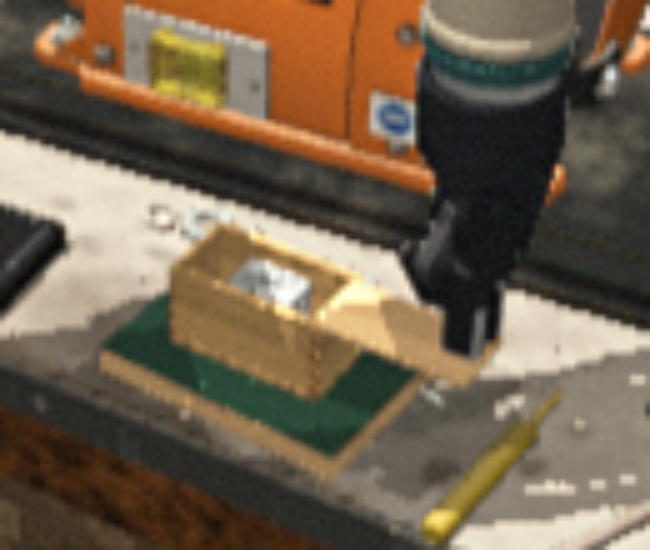

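The lid is slid back about 88 mm with the steel block visible inside at (270,285). I'll release the knob, rise, turn the jaws lengthwise and move clear.

Request:
arm_command(
  commands=[
    [3.5,[0,0,0],0],
    [3.5,[0,0,0],0],
    [3.5,[0,0,0],0],
    [3.5,[0,0,3],0],
    [5,[0,0,4],-0.145],
    [5,[0,0,3],-0.145],
    [5,[0,4,0],-0.145],
    [5,[0,4.6,0],-0.145],
    [5,[0,4.6,0],-0.145],
    [5,[0,4,0],-0.145],
    [5,[0,4,0],-0.145],
    [5,[0,4,0],-0.145],
  ],
)

```text
clock: 21.0
position: [0.4601, -0.1281, 0.166]
ee_rot: [0.581, -0.58, 0.403, -0.404]
contact_force: [0.3, -0.8, -1.2]
width: 0.0495
```

Request:
arm_command(
  commands=[
    [5,[0,4,0],-0.145],
    [5,[0,0,0],-0.145],
    [5,[0,0,0],-0.12],
    [5,[0,0,0],0],
  ],
)

```text
clock: 21.4
position: [0.4603, -0.09, 0.166]
ee_rot: [-0.489, 0.489, -0.511, 0.511]
contact_force: [-0.1, 0.2, -0.5]
width: 0.0499
```

```bash
python3 - <<'E'
from look import *
st=manip.get_state(); print(st["position"],st["ee_rot"],st["width"],st["qpos"])
o=snap("5")
for n in o:
    d=o[n];P=cloud(d);X,Y,Z=P[...,0],P[...,1],P[...,2]
    im=d["pixels"].astype(int); sat=im.max(-1)-im.min(-1)
    near=(abs(X-.463)<.04)&(abs(Y+.257)<.06)
    m=near&(Z>.05)&(Z<.068)&(sat<60)
    p=P[m]; 
    if len(p)>10:
        r=cv2.minAreaRect(p[:,:2].astype(np.float32)); print(n,"block",len(p),np.round(r[0],3),np.round(r[1],3),round(r[2],1),np.median(p[:,2]))
    b=P[(abs(X-.463)<.06)&(abs(Y+.257)<.09)&(Z>.0685)&(Z<.08)]
    print(n,"rim",len(b),b.min(0).round(3),b.max(0).round(3))
a=cv2.resize(o["top"]["pixels"][185:245,240:350,::-1],None,fx=7,fy=7)
cv2.imwrite("pics/t5.png",a)
E
```

```text
[ 0.46032311 -0.08999525  0.16596965] [-0.48902359  0.48881006 -0.51064853  0.51103692] 0.04989814739544749 [-3.41595814e-01  1.55404294e-01  1.80697546e+00  2.50570822e-05
  1.17858652e+00  1.27304626e+00]
top block 133 [ 0.464 -0.26 ] [0.098 0.054] 88.4 0.060379513650491504
top rim 224 [ 0.436 -0.346  0.069] [ 0.491 -0.209  0.079]
scene block 127 [ 0.467 -0.262] [0.052 0.105] 0.6 0.06118483380978987
scene rim 342 [ 0.436 -0.347  0.069] [ 0.494 -0.207  0.077]
```

View pics/t5.png

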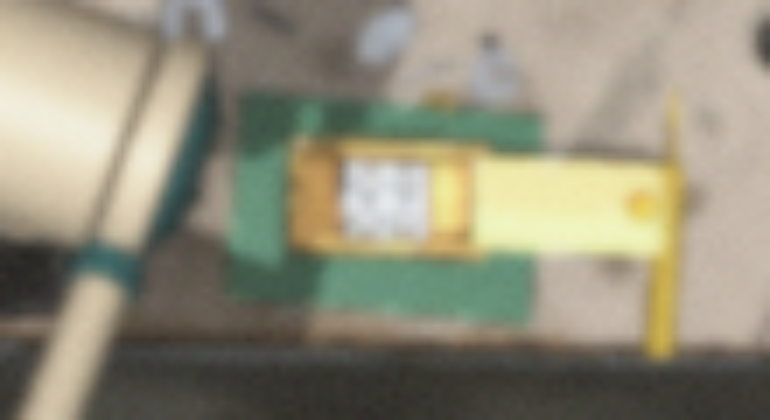

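Top view: the open box on the board, the block with its four hollows at about (384,200) in the crop, and the lid extending right with the knob at (640,205).

```bash
python3 - <<'E'
from h import *
d=load("top_5.npz");P=cloud(d)
im=d["pixels"].astype(int); v,u=np.mgrid[:384,:512]
hsv=cv2.cvtColor(d["pixels"],cv2.COLOR_RGB2HSV)
m=(hsv[...,1]<45)&(u>283)&(u<306)&(v>203)&(v<224)
y,x=np.nonzero(m); 
pts=np.array([ray(d,a,b,.062)[:2] for a,b in zip(x,y)],np.float32); r=cv2.minAreaRect(pts)
print(len(x),x.mean(),y.mean(),ray(d,x.mean(),y.mean(),.062),r)
E
```

```text
130 294.5 213.0 [ 0.46423175 -0.25383089  0.062     ] ((0.4642614722251892, -0.25385481119155884), (0.03542580455541611, 0.039300259202718735), 0.9618918895721436)
```

Request:
arm_command(
  commands=[
    [5,[0.1,-4,0],0],
    [5,[0.1,-4.5,0],0],
    [5,[0.1,-4.5,0],0],
    [5,[0.1,-3.5,0],0],
    [5,[0,0,0],0],
    [5,[0,0,-3],0],
    [5,[0,0,-3],0],
    [5,[0,0,-2],0],
    [5,[0,0,0],0],
    [5,[0,0,0],0],
  ],
)

```text
clock: 22.5
position: [0.4643, -0.2554, 0.0859]
ee_rot: [0.489, -0.489, 0.511, -0.511]
contact_force: [0.7, -0.1, 0.6]
width: 0.0501
```

Request:
arm_command(
  commands=[
    [5,[0,0,-1.5],0],
    [5,[0,0,-1.5],0],
    [5,[0,0,-1],0],
    [5,[0,0,0],0],
  ],
)

```text
clock: 22.9
position: [0.4641, -0.2554, 0.0456]
ee_rot: [0.489, -0.489, 0.511, -0.511]
contact_force: [-0.5, 0.6, -0.7]
width: 0.0501
```

```bash
python3 - <<'E'
from look import *
o=snap("6")
a=cv2.resize(o["scene"]["pixels"][160:270,220:350,::-1],None,fx=5,fy=5)
cv2.imwrite("pics/s6.png",a)
E
```

```text
(no output)
```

View pics/s6.png

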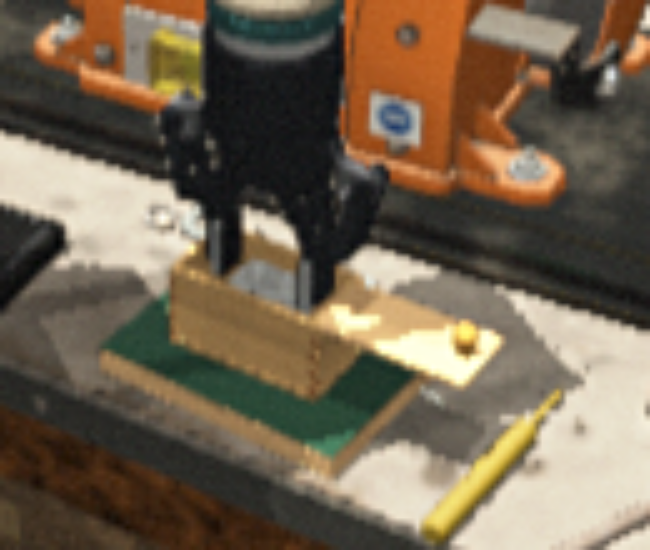

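The fingers straddle the block inside the walls, at (225,265) and (315,300). I'll go deeper and close.

Request:
arm_command(
  commands=[
    [5,[0,0,-1],0],
    [5,[0,0,-1],0],
    [5,[0,0,-0.4],0],
    [5,[0,0,0],0],
    [3.5,[0,0,0],0],
    [3.5,[0,0,0],0],
    [3.5,[0,0,0],0],
    [3.5,[0,0,0],0],
    [3.5,[0,0,0],0],
  ],
  grip_force=60,
)

```text
clock: 23.9
position: [0.4643, -0.2555, 0.0217]
ee_rot: [0.489, -0.488, 0.511, -0.511]
contact_force: [0.8, 0.6, -2.6]
width: 0.0394
```

Gripped at 39.4 mm. Lifting.

Request:
arm_command(
  commands=[
    [3.5,[0,0,1],0],
    [3.5,[0,0,1.5],0],
    [3.5,[0,0,2],0],
    [3.5,[0,0,2],0],
    [3.5,[0,0,2],0],
    [3.5,[0,0,1.5],0],
    [3.5,[0,0,0],0],
    [3.5,[0,0,0],0],
  ],
)

```text
clock: 24.7
position: [0.4639, -0.2556, 0.1216]
ee_rot: [0.488, -0.489, 0.511, -0.511]
contact_force: [0.4, -0.2, -4.6]
width: 0.0392
```

Request:
arm_command(
  commands=[
    [3.5,[0,2,0],0],
    [3.5,[-0.3,3.5,0],0.03],
    [3.5,[-0.3,3.5,0],0.03],
    [3.5,[-0.3,3.5,0],0.03],
    [3.5,[-0.3,3.5,0],0.02],
    [3.5,[-0.3,3,0],0],
    [3.5,[0,1.7,0],0],
    [3.5,[0,0,-2],0],
    [3.5,[0,0,-3],0],
    [3.5,[0,0,-2.5],0],
    [3.5,[0,0,-1],0],
    [3.5,[0,0,0],0],
  ],
)

```text
clock: 25.9
position: [0.4474, -0.0483, 0.0349]
ee_rot: [-0.515, 0.517, -0.485, 0.482]
contact_force: [-0.6, -0.3, -5.0]
width: 0.0387
```

Request:
arm_command(
  commands=[
    [3.5,[0,0,-0.8],0],
    [3.5,[0,0,-0.4],0],
    [3.5,[0,0,-0.2],0],
    [3.5,[0,0,-0.1],0],
    [3.5,[0,0,0],0],
  ],
)

```text
clock: 26.4
position: [0.4495, -0.0487, 0.022]
ee_rot: [0.516, -0.516, 0.483, -0.484]
contact_force: [0.0, 0.6, -4.5]
width: 0.0389
```

Request:
arm_command(
  commands=[
    [3.5,[0,0,-0.2],0],
    [3.5,[0,0,-0.1],0],
    [3.5,[0,0,-0.1],0],
    [3.5,[0,0,0],0],
  ],
)

```text
clock: 26.8
position: [0.4493, -0.0487, 0.0177]
ee_rot: [-0.516, 0.516, -0.484, 0.484]
contact_force: [0.6, 0.3, -5.2]
width: 0.0389
```

Request:
arm_command(
  commands=[
    [3.5,[0,0,-0.1],0],
    [3.5,[0,0,-0.1],0],
    [3.5,[0,0,0],0],
  ],
)

```text
clock: 27.1
position: [0.4494, -0.0487, 0.0176]
ee_rot: [0.516, -0.516, 0.483, -0.484]
contact_force: [-5.3, 0.0, 15.2]
width: 0.0392
```

Request:
arm_command(
  commands=[
    [5.5,[0,0,0.1],0],
    [5.5,[0,0,0],0],
    [5.5,[0,0,0],0],
    [5.5,[0,0,0],0],
    [5.5,[0,0,3],0],
    [5.5,[0,0,4],0.143],
    [5.5,[0,0,3],0.143],
    [5.5,[0,-2,0],0.143],
    [5.5,[0,-4,0],0.143],
    [5.5,[0,-4,0],0.143],
    [5.5,[0,-4,0],0.143],
    [5.5,[0,-2,0],0.143],
  ],
)

```text
clock: 28.3
position: [0.4497, -0.2104, 0.1166]
ee_rot: [-0.684, 0.685, -0.177, 0.177]
contact_force: [-0.3, 0.1, -0.7]
width: 0.0548
```

Request:
arm_command(
  commands=[
    [5.5,[0,0,0],0.143],
    [5.5,[0,0,0],0.143],
    [5.5,[0,0,0],0.143],
    [5.5,[0,0,0],0.143],
  ],
)

```text
clock: 28.7
position: [0.4492, -0.2073, 0.1163]
ee_rot: [0.707, -0.707, -0.024, 0.024]
contact_force: [-0.0, 0.1, -0.3]
width: 0.0551
```

```bash
cat > blk.py <<'E'
from look import *
def run(tag):
    st=manip.get_state(); print(st["clock"],st["position"].round(4),st["ee_rot"].round(3),st["width"])
    o=snap(tag)
    for n in o:
        d=o[n];P=cloud(d);X,Y,Z=P[...,0],P[...,1],P[...,2]
        m=(abs(X-.448)<.08)&(abs(Y+.05)<.08)&(Z>.051)&(Z<.066)
        p=P[m]
        if len(p)>5:
            r=cv2.minAreaRect(p[:,:2].astype(np.float32)); print(n,len(p),np.round(r[0],4),np.round(r[1],4),round(r[2],1),np.median(p[:,2]))
    a=cv2.resize(o["scene"]["pixels"][160:250,150:300,::-1],None,fx=5,fy=5); cv2.imwrite(f"pics/s{tag}.png",a)
    a=cv2.resize(o["top"]["pixels"][185:245,200:310,::-1],None,fx=7,fy=7); cv2.imwrite(f"pics/t{tag}.png",a)
E
python3 -c "import blk;blk.run('7')"
```

```text
28.7 [ 0.4492 -0.2073  0.1163] [ 0.707 -0.707 -0.024  0.024] 0.05514792141099382
top 112 [ 0.447  -0.0502] [0.039  0.0394] 6.3 0.05606345468899718
scene 135 [ 0.4485 -0.0505] [0.0433 0.0418] 0.6 0.05656212321449278
```

View pics/s7.png

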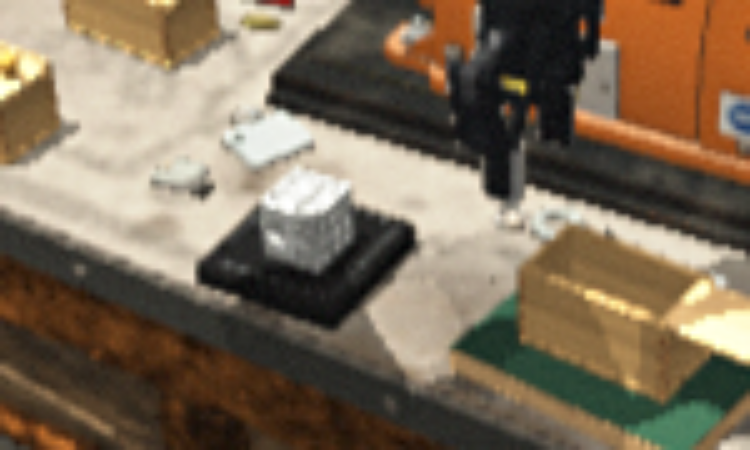

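View pics/t7.png

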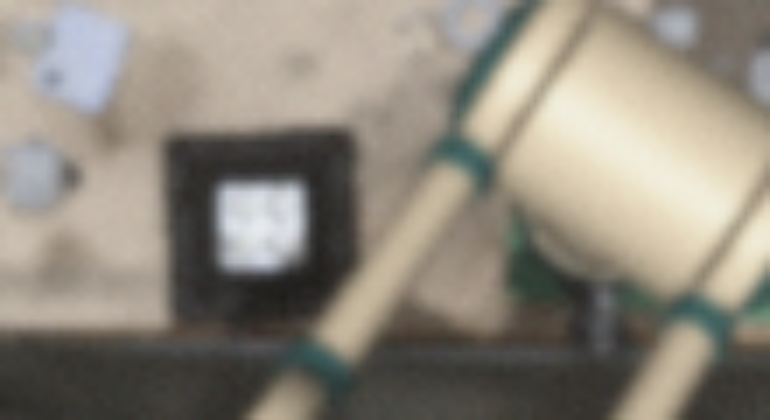

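The block stands on the pad at about (0.448,-0.050): scene crop (307,220), top crop (262,228). Since I can only turn about vertical, I'll grip its sides near the upper -x edge. Then I'll tip it with the pad's edge under the +x half, and finish by pressing it down on the pad.

Request:
arm_command(
  commands=[
    [5.5,[0,4,0],0],
    [5.5,[0,4,0],0],
    [5.5,[-0.1,4,0],0],
    [5.5,[0,2.9,0],0],
    [5.5,[0,0,-2],0],
    [5.5,[0,0,-3],0],
    [5.5,[0,0,-2.5],0],
    [5.5,[0,0,-1.5],0],
    [5.5,[0,0,0],0],
    [3.5,[0,0,0],0],
    [3.5,[0,0,0],0],
    [3.5,[0,0,0],0],
  ],
  grip_force=30,
)

```text
clock: 30.0
position: [0.4486, -0.0583, 0.0272]
ee_rot: [-0.707, 0.707, 0.022, -0.021]
contact_force: [0.7, -1.0, -4.8]
width: 0.0392
```

Request:
arm_command(
  commands=[
    [3.5,[0,0,0],0],
    [3.5,[0,0,0],0],
    [3.5,[0,0,0.5],0],
    [3.5,[0,0,1],0],
    [3.5,[0,0,1],0],
    [3.5,[0,0,0],0],
  ],
)

```text
clock: 30.6
position: [0.4499, -0.0586, 0.0535]
ee_rot: [-0.706, 0.707, 0.023, -0.02]
contact_force: [1.3, -0.5, -4.5]
width: 0.0396
```

```bash
python3 -c "import blk;blk.run('8')"
```

```text
30.6 [ 0.4499 -0.0586  0.0535] [-0.706  0.707  0.023 -0.02 ] 0.039560495703818165
scene 67 [ 0.4497 -0.0501] [0.0436 0.0434] 5.6 0.05822029175579016
```

View pics/s8.png

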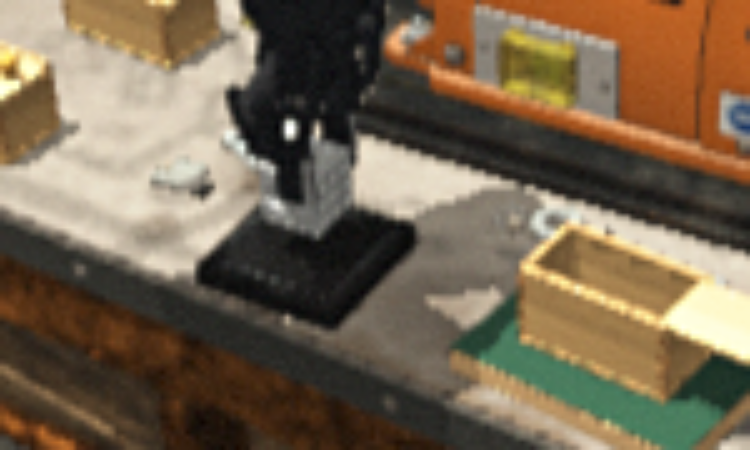

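The block hangs level in the grip at (307,200) in the crop. Next I'll take it to the pad's -y edge.

Request:
arm_command(
  commands=[
    [3.5,[0,-2,0],0],
    [3.5,[0,-2.5,0],0],
    [3.5,[0,-1.5,0],0],
    [3.5,[0,0,0],0],
    [3.5,[0,0,-1.5],0],
    [3.5,[0,0,-0.8],0],
    [3.5,[0,0,-0.4],0],
    [3.5,[0,0,-0.2],0],
    [3.5,[0,0,0],0],
  ],
)

```text
clock: 31.6
position: [0.4477, -0.1196, 0.0243]
ee_rot: [-0.705, 0.708, 0.023, -0.023]
contact_force: [-6.1, -6.3, 11.6]
width: 0.0395
```

Request:
arm_command(
  commands=[
    [3.5,[0,-0.2,-0.2],0],
    [3.5,[0,-0.2,-0.2],0],
    [3.5,[0,-0.2,-0.2],0],
    [3.5,[0,-0.2,-0.2],0],
    [3.5,[0,-0.2,-0.2],0],
    [3.5,[0,0,0],0],
  ],
)

```text
clock: 32.2
position: [0.4482, -0.1286, 0.014]
ee_rot: [-0.706, 0.707, 0.022, -0.022]
contact_force: [-4.0, -3.0, 8.6]
width: 0.0394
```

```bash
python3 -c "import blk;blk.run('9')"
```

```text
32.2 [ 0.4482 -0.1286  0.014 ] [-0.706  0.707  0.022 -0.022] 0.039388947380534674
scene 21 [ 0.4439 -0.1164] [0.0589 0.0248] 1.7 0.05519100639204499
```

View pics/s9.png

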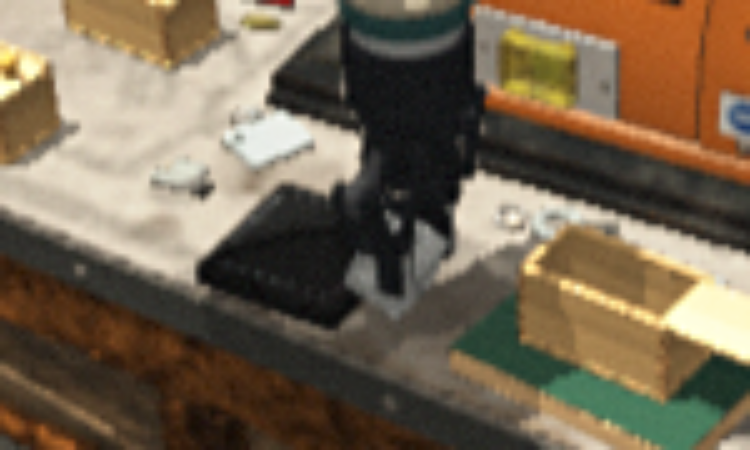

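The block is tilted about 30°: its lower edge runs from (345,270) to (395,315). I'll lift it, go over the pad and press it the rest of the way.

Request:
arm_command(
  commands=[
    [3.5,[0,0,1],0],
    [3.5,[0,0,2],0],
    [3.5,[0,0,1],0],
    [3.5,[0,2,0],0],
    [3.5,[0,3,0],0],
    [3.5,[0,3,0],0],
    [3.5,[0,1.4,0],0],
    [3.5,[0,0,0],0],
    [3.5,[0,0,-1.2],0],
    [3.5,[0,0,-0.6],0],
    [3.5,[0,0,-0.4],0],
    [3.5,[0,0,0],0],
  ],
)

```text
clock: 33.5
position: [0.4479, -0.0345, 0.0301]
ee_rot: [0.707, -0.707, -0.021, 0.022]
contact_force: [-0.1, 0.2, -5.6]
width: 0.0396
```

```bash
python3 -c "import blk;blk.run('10')"
```

```text
33.5 [ 0.4479 -0.0345  0.0301] [ 0.707 -0.707 -0.021  0.022] 0.03958209092884244
scene 102 [ 0.4465 -0.034 ] [0.0444 0.0592] 64.2 0.06043060381602988
```

View pics/s10.png

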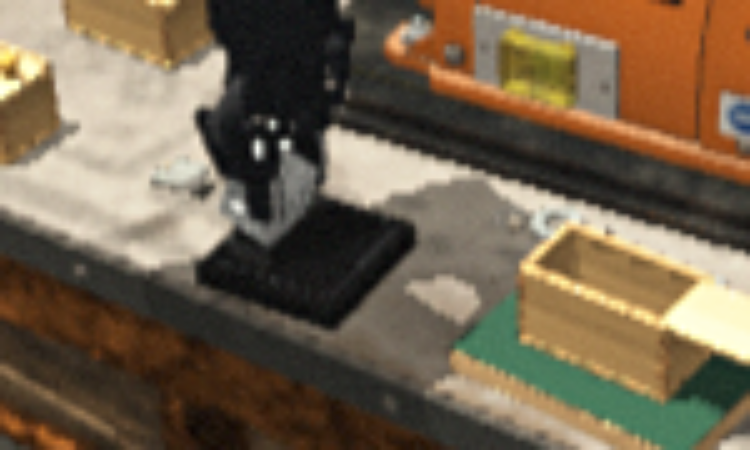

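The tilted block is just above the pad, its lowest edge at (268,248). Now I'll press it along an arc.

Request:
arm_command(
  commands=[
    [3.5,[0,0,-0.2],0],
    [3.5,[0,-0.2,-0.2],0],
    [3.5,[0,-0.3,-0.15],0],
    [3.5,[0,-0.3,-0.1],0],
    [3.5,[0,-0.3,-0.15],0],
    [3.5,[0,-0.3,-0.2],0],
    [3.5,[0,0,0],0],
  ],
)

```text
clock: 34.3
position: [0.4492, -0.0472, 0.023]
ee_rot: [0.708, -0.706, -0.022, 0.02]
contact_force: [-3.6, 6.3, 17.7]
width: 0.0396
```

Request:
arm_command(
  commands=[
    [3.5,[0,-0.3,-0.25],0],
    [3.5,[0,-0.25,-0.3],0],
    [3.5,[0,-0.2,-0.3],0],
    [3.5,[0,0,0],0],
  ],
)

```text
clock: 34.7
position: [0.45, -0.0572, 0.0154]
ee_rot: [-0.706, 0.708, 0.023, -0.021]
contact_force: [-5.5, -2.6, 25.4]
width: 0.0391
```

```bash
python3 -c "import blk;blk.run('11')"
```

```text
34.7 [ 0.45   -0.0572  0.0154] [-0.706  0.708  0.023 -0.021] 0.03913642280590262
scene 77 [ 0.4507 -0.0553] [0.0496 0.0621] 71.3 0.05682186200531741
```

View pics/s11.png

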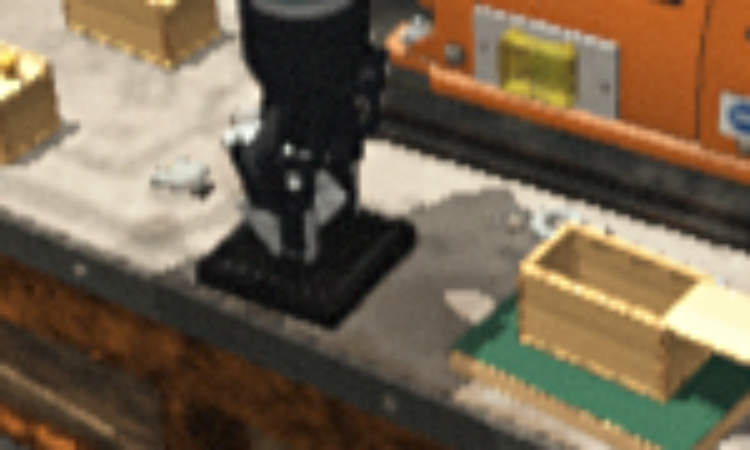

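```bash
python3 - <<'E'
from h import *
d=load("scene_11.npz");K,R,t=d["intrinsics"],d["R"],d["t"]
im=cv2.resize(d["pixels"][190:225,190:240,::-1],None,fx=14,fy=14,interpolation=cv2.INTER_CUBIC)
def pr(p):
    c=K@(R@np.array(p)+t); return tuple(((c[:2]/c[2]-[190,190]+.5)*14).astype(int))
for z,col in ((.018,(0,0,255)),(.028,(0,255,0)),(.038,(255,0,0))):
    cv2.circle(im,pr((.422,-.057,z)),4,col,-1)
print([pr((.422,-.057,z)) for z in(.018,.028,.038)])
cv2.imwrite("pics/z11.png",im)
P=cloud(d)
for v in range(203,218,2): print(v,[tuple((P[v,u]*1000).round().astype(int).tolist()) for u in range(200,220,2)])
E
```

```text
[(np.int64(255), np.int64(344)), (np.int64(252), np.int64(307)), (np.int64(249), np.int64(269))]
203 [(433, -21, 39), (432, -30, 43), (432, -38, 46), (418, -57, 62), (419, -64, 64), (424, -67, 62), (432, -69, 58), (445, -65, 48), (478, -47, 20), (483, -51, 19)]
205 [(447, -9, 17), (431, -30, 35), (430, -38, 39), (417, -57, 55), (419, -64, 57), (424, -67, 55), (431, -68, 51), (466, -48, 20), (470, -52, 20), (473, -58, 20)]
207 [(435, -18, 21), (440, -22, 19), (431, -37, 31), (418, -55, 46), (418, -64, 50), (419, -71, 52), (429, -70, 45), (459, -53, 19), (465, -56, 16), (466, -63, 19)]
209 [(426, -25, 22), (432, -28, 19), (432, -36, 22), (430, -45, 27), (418, -63, 42), (424, -66, 39), (426, -71, 40), (452, -58, 18), (452, -66, 22), (459, -68, 18)]
211 [(421, -29, 19), (426, -32, 17), (430, -37, 17), (428, -46, 21), (433, -50, 20), (437, -54, 19), (439, -61, 20), (441, -66, 21), (450, -66, 15), (450, -75, 19)]
213 [(414, -34, 18), (416, -40, 19), (419, -45, 19), (421, -51, 20), (428, -53, 17), (431, -59, 17), (434, -64, 17), (435, -71, 19), (440, -75, 18), (443, -80, 18)]
215 [(406, -40, 18), (410, -45, 18), (411, -52, 20), (414, -56, 19), (418, -61, 19), (422, -65, 18), (425, -71, 18), (430, -74, 17), (431, -81, 18), (435, -85, 17)]
217 [(398, -46, 18), (-417, -759, 859), (408, -53, 15), (407, -62, 20), (410, -67, 20), (415, -71, 18), (416, -78, 20), (422, -80, 17), (425, -85, 17), (426, -92, 19)]
```

View pics/z11.png

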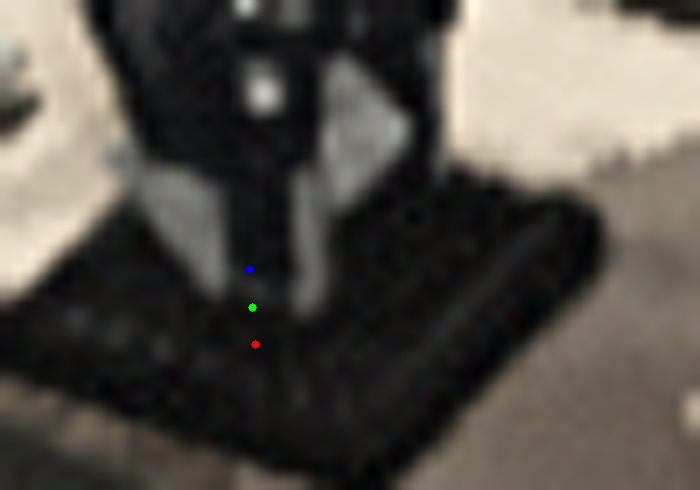

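Zoomed view: the finger's end is at about (245,295), some 12 mm above the pad. The block's old underside runs from (140,190) to (220,300), so it's at roughly 50°. I'll ease the grip and go on.

Request:
arm_command(
  commands=[
    [3.5,[0,0,0],0],
    [3.5,[0,-0.2,-0.1],0],
    [3.5,[0,-0.2,-0.2],0],
    [3.5,[0,-0.2,-0.2],0],
    [3.5,[0,0,0],0],
  ],
  grip_force=20,
)

```text
clock: 35.3
position: [0.4503, -0.0629, 0.0099]
ee_rot: [-0.706, 0.707, 0.023, -0.02]
contact_force: [-4.0, -0.8, 19.0]
width: 0.039
```

```bash
cat >> blk.py <<'E'
    d=o["scene"]; cv2.imwrite(f"pics/z{tag}.png",cv2.resize(d["pixels"][180:225,185:245,::-1],None,fx=12,fy=12,interpolation=cv2.INTER_CUBIC))
E
python3 -c "import blk;blk.run('12')"
```

```text
35.3 [ 0.4503 -0.0629  0.0099] [-0.706  0.707  0.023 -0.02 ] 0.03902478054279688
scene 61 [ 0.4415 -0.0608] [0.0496 0.0704] 48.6 0.056566847059911364
```

View pics/z12.png

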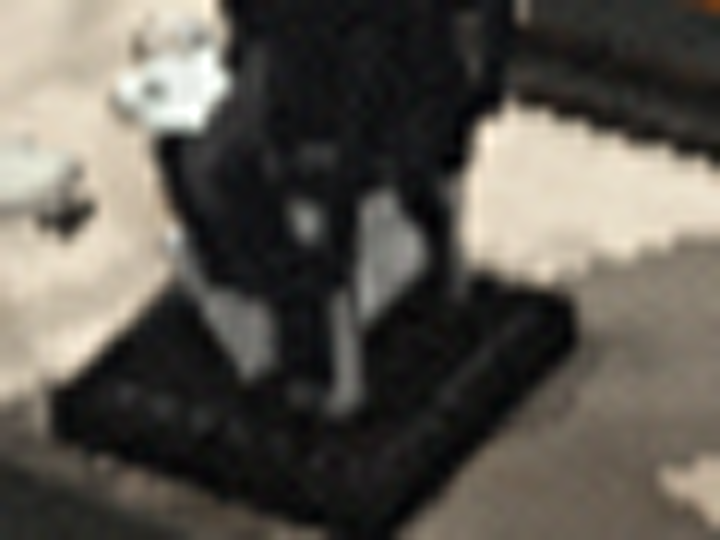

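Request:
arm_command(
  commands=[
    [3.5,[0,-0.2,-0.1],0],
    [3.5,[0,-0.2,-0.1],0],
    [3.5,[0,-0.2,-0.1],0],
    [3.5,[0,-0.2,0],0],
    [3.5,[0,0,0],0],
  ],
)

```text
clock: 35.9
position: [0.4502, -0.0687, 0.006]
ee_rot: [0.708, -0.706, -0.022, 0.019]
contact_force: [-0.1, 6.1, 12.3]
width: 0.0394
```

```bash
python3 -c "import blk;blk.run('13')"
python3 - <<'E'
from h import *
for tg in ("11","12","13"):
    d=load(f"scene_{tg}.npz");P=cloud(d); im=d["pixels"].astype(int)
    m=(im.min(-1)>70)&(P[...,2]>.019)&(P[...,0]>.42)&(P[...,0]<.44)&(P[...,1]>-.1)&(P[...,1]<0)
    p=P[m]; 
    # lower-left boundary on near face: for each z bin max y
    print(tg,len(p),[(round(z,3),p[(p[:,2]>=z)&(p[:,2]<z+.005)][:,1].max().round(3)) for z in np.arange(.02,.06,.005) if ((p[:,2]>=z)&(p[:,2]<z+.005)).any()])
E
```

```text
35.9 [ 0.4502 -0.0687  0.006 ] [ 0.708 -0.706 -0.022  0.019] 0.03935963024825016
scene 62 [ 0.4496 -0.0529] [0.0931 0.0602] 5.9 0.0577864341379338
11 819 [(np.float64(0.02), np.float64(-0.036)), (np.float64(0.025), np.float64(-0.033)), (np.float64(0.03), np.float64(-0.034)), (np.float64(0.035), np.float64(-0.021)), (np.float64(0.04), np.float64(-0.016)), (np.float64(0.045), np.float64(-0.011)), (np.float64(0.05), np.float64(-0.017)), (np.float64(0.055), np.float64(-0.066))]
12 836 [(np.float64(0.02), np.float64(-0.002)), (np.float64(0.025), np.float64(-0.033)), (np.float64(0.03), np.float64(-0.037)), (np.float64(0.035), np.float64(-0.03)), (np.float64(0.04), np.float64(-0.018)), (np.float64(0.045), np.float64(-0.024)), (np.float64(0.05), np.float64(-0.019)), (np.float64(0.055), np.float64(-0.078))]
13 709 [(np.float64(0.02), np.float64(-0.001)), (np.float64(0.025), np.float64(-0.035)), (np.float64(0.03), np.float64(-0.035)), (np.float64(0.035), np.float64(-0.03)), (np.float64(0.04), np.float64(-0.031)), (np.float64(0.045), np.float64(-0.028)), (np.float64(0.05), np.float64(-0.025)), (np.float64(0.055), np.float64(-0.083))]
```

View pics/z13.png

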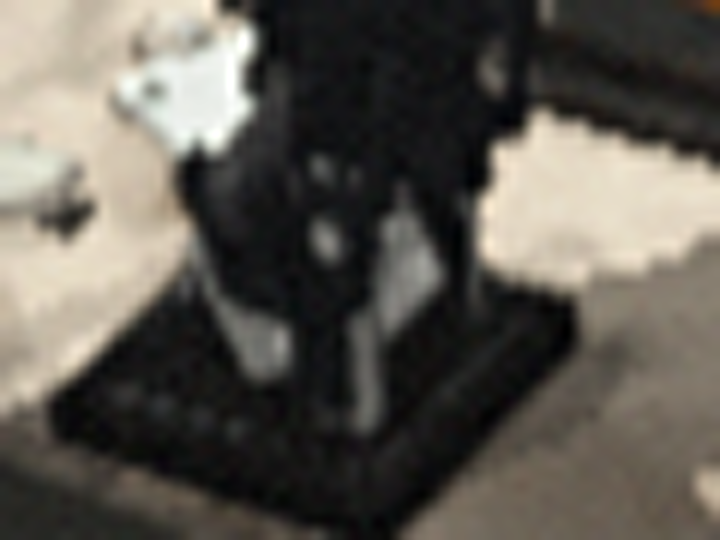

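The block is now about 70° round, with the old underside nearly upright from (200,240) to (255,375). I'll press slightly more, then ease the fingers open in small steps so it settles.

Request:
arm_command(
  commands=[
    [3.5,[0,-0.1,-0.1],0],
    [3.5,[0,-0.1,-0.1],0],
    [3.5,[0,-0.1,0],0],
    [3.5,[0,0,0],0],
  ],
)

```text
clock: 36.4
position: [0.4502, -0.0699, 0.0047]
ee_rot: [0.709, -0.705, -0.021, 0.018]
contact_force: [0.8, 14.1, 20.0]
width: 0.039
```

```bash
python3 -c "import blk;blk.run('14')"
```

```text
36.4 [ 0.4502 -0.0699  0.0047] [ 0.709 -0.705 -0.021  0.018] 0.03899971300460061
scene 64 [ 0.457  -0.0547] [0.0819 0.059 ] 4.5 0.05724621000503534
```

View pics/z14.png

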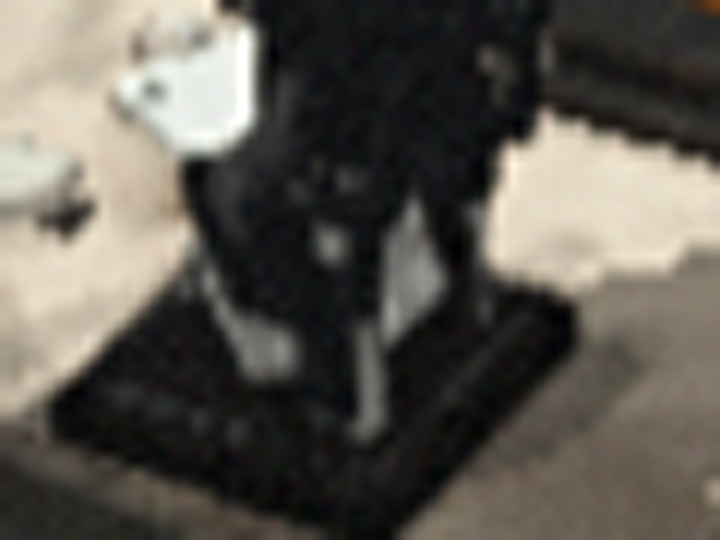

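Request:
arm_command(
  commands=[
    [3.9,[0,0,0.05],0],
    [3.94,[0,0,0],0],
    [3.97,[0,0,0],0],
    [4.0,[0,0,0],0],
    [4.03,[0,0,0],0],
    [4.06,[0,0,0],0],
    [4.1,[0,0,0],0],
    [4.15,[0,0,0],0],
    [4.2,[0,0,0],0],
  ],
)

```text
clock: 37.4
position: [0.4508, -0.0723, 0.0044]
ee_rot: [0.707, -0.707, -0.023, 0.019]
contact_force: [1.4, 5.2, 9.3]
width: 0.0421
```

```bash
python3 -c "import blk;blk.run('15')"
```

```text
37.4 [ 0.4508 -0.0723  0.0044] [ 0.707 -0.707 -0.023  0.019] 0.04214168500845411
scene 76 [ 0.4521 -0.0655] [0.0984 0.042 ] 2.2 0.05879632096088325
```

View pics/z15.png

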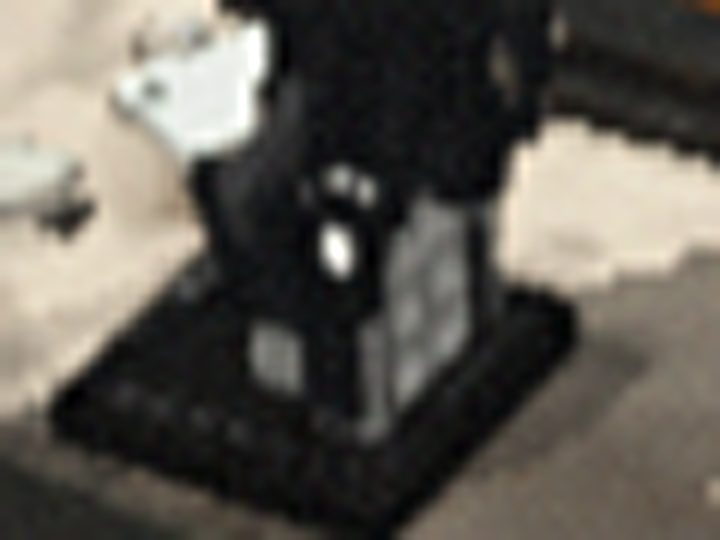

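The block has settled flat, with the four-hollow face now on the right side at (430,290). I'll open and rise.

Request:
arm_command(
  commands=[
    [4.6,[0,0,0.1],0],
    [5.5,[0,0,0],0],
    [5.5,[0,0,0],0],
    [5.5,[0,0,0],0],
    [5.5,[0,0,2],0],
    [5.5,[0,0,4],0],
    [5.5,[0,0,4],0],
    [5.5,[0,-3,2],0],
    [5.5,[0,-5,0],0],
    [5.5,[0,-5,0],0],
    [5.5,[0,-2,0],0],
    [5.5,[0,0,0],0],
  ],
)

```text
clock: 38.7
position: [0.4485, -0.2259, 0.1235]
ee_rot: [-0.706, 0.707, 0.021, -0.02]
contact_force: [-0.7, 0.8, 0.4]
width: 0.055
```

```bash
python3 -c "import blk;blk.run('16')"
```

```text
38.7 [ 0.4485 -0.2259  0.1235] [-0.706  0.707  0.021 -0.02 ] 0.05500585572129049
top 105 [ 0.4491 -0.0622] [0.0397 0.0393] 2.2 0.05678418188952008
scene 123 [ 0.452  -0.0626] [0.0467 0.0438] 1.6 0.056301807399751644
```

View pics/z16.png

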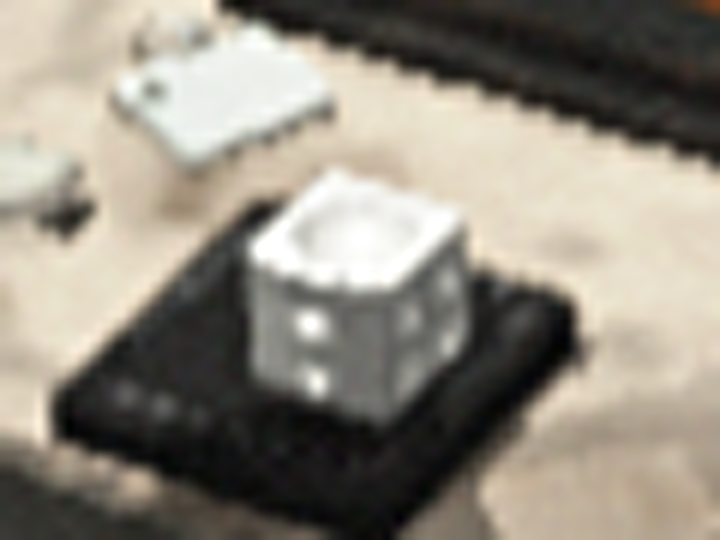

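View pics/t16.png

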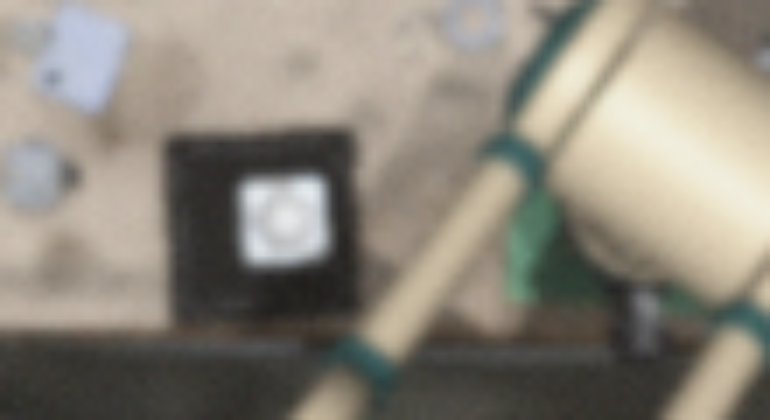

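The single wide hollow faces straight up at (355,235) in the crop. The block is flat (top at 0.0565) but about 13 mm off the pad's centre. I have time to regrip it and centre it.

Request:
arm_command(
  commands=[
    [5.5,[0,4,0],0],
    [5.5,[0,5,0],0],
    [5.5,[0,4.5,0],0],
    [5.5,[0.1,2.9,0],0],
    [5.5,[0,0,-3],0],
    [5.5,[0,0,-3],0],
    [5.5,[0,0,-2.5],0],
    [5.5,[0,0,-1.5],0],
    [5.5,[0,0,-0.8],0],
    [5.5,[0,0,0],0],
  ],
  grip_force=40,
)

```text
clock: 39.8
position: [0.4482, -0.0575, 0.0149]
ee_rot: [0.707, -0.706, -0.021, 0.023]
contact_force: [0.5, -0.1, -0.0]
width: 0.0551
```

Request:
arm_command(
  commands=[
    [3.5,[0,0,0],0],
    [3.5,[0,0,0],0],
    [3.5,[0,0,0],0],
    [3.5,[0,0,0],0],
    [3.5,[0,0,0],0],
  ],
)

```text
clock: 40.3
position: [0.4496, -0.0585, 0.0164]
ee_rot: [0.707, -0.707, -0.022, 0.021]
contact_force: [-0.2, 2.4, 6.7]
width: 0.0396
```

Request:
arm_command(
  commands=[
    [3.5,[0,0,0.3],0],
    [3.5,[0,0,0.4],0],
    [3.5,[0,0.5,0],0],
    [3.5,[0,0.8,0],0],
    [3.5,[0,0,0],0],
    [3.5,[0,0,-0.3],0],
    [3.5,[0,0,-0.2],0],
    [3.5,[0,0,0],0],
  ],
)

```text
clock: 41.1
position: [0.449, -0.0457, 0.0172]
ee_rot: [0.707, -0.707, -0.021, 0.022]
contact_force: [-0.6, -0.6, -4.9]
width: 0.0393
```

Request:
arm_command(
  commands=[
    [3.5,[0,0,-0.1],0],
    [3.5,[0,0,-0.1],0],
    [3.5,[0,0,0],0],
    [3.5,[0,0,0],0],
  ],
)

```text
clock: 41.5
position: [0.4494, -0.0458, 0.0164]
ee_rot: [-0.707, 0.707, 0.022, -0.022]
contact_force: [-2.3, 0.4, 6.0]
width: 0.0392
```

Down. I'll release and back away clear of everything.

Request:
arm_command(
  commands=[
    [4.2,[0,0,0],0],
    [5,[0,0,0],0],
    [5.5,[0,0,0],0],
    [5.5,[0,0,0],0],
    [5.5,[0,0,2],0],
    [5.5,[0,0,4],0],
    [5.5,[0,0,4],0],
    [5.5,[0,0,4],0],
    [5.5,[-1,2,2],0],
    [5.5,[-2,4,0],0],
    [5.5,[-2,4,0],0],
    [5.5,[0,3,0],0],
  ],
)

```text
clock: 42.7
position: [0.3961, 0.0858, 0.1757]
ee_rot: [0.707, -0.707, -0.021, 0.022]
contact_force: [0.2, -0.6, -0.2]
width: 0.055
```

Request:
arm_command(
  commands=[
    [5.5,[0,0,0],0],
    [5.5,[0,0,0],0],
  ],
)

```text
clock: 42.9
position: [0.3994, 0.0845, 0.1757]
ee_rot: [-0.707, 0.707, 0.023, -0.022]
contact_force: [0.1, -0.8, -0.1]
width: 0.0548
```

```bash
python3 -c "import blk;blk.run('17')"
python3 - <<'E'
from h import *
d=load("scene_17.npz");cv2.imwrite("pics/full17.png",cv2.resize(d["pixels"][110:310,90:450,::-1],None,fx=2.2,fy=2.2))
for n in("top_17.npz","scene_17.npz"):
    d=load(n);P=cloud(d);H=P[...,2]
    for c,z0 in (((.606,.216),.045),((.455,.232),.045),((.464,-.257),.064)):
        p=P[(abs(P[...,0]-c[0])<.05)&(abs(P[...,1]-c[1])<.07)&(H>z0)&(H<z0+.013)]
        if len(p)>20:
            r=cv2.minAreaRect(p[:,:2].astype(np.float32)); print(n,len(p),np.round(r[0],3),np.round(r[1],3),round(r[2],1),np.median(p[:,2]).round(4))
E
```

```text
42.9 [0.3994 0.0845 0.1757] [-0.707  0.707  0.023 -0.022] 0.054802904052918974
top 101 [ 0.4489 -0.05  ] [0.0391 0.036 ] 1.3 0.05573718789712713
scene 120 [ 0.4502 -0.0501] [0.048  0.0414] 4.3 0.05716440906771617
top_17.npz 375 [0.605 0.215] [0.099 0.054] 87.6 0.0517
top_17.npz 32 [0.48  0.231] [0.004 0.084] 1.0 0.0523
top_17.npz 201 [ 0.463 -0.267] [0.118 0.054] 87.9 0.0707
scene_17.npz 264 [0.608 0.214] [0.105 0.063] 87.3 0.0528
scene_17.npz 317 [0.456 0.231] [0.104 0.059] 89.1 0.0529
scene_17.npz 349 [ 0.464 -0.267] [0.122 0.059] 86.9 0.0705
```

View pics/full17.png

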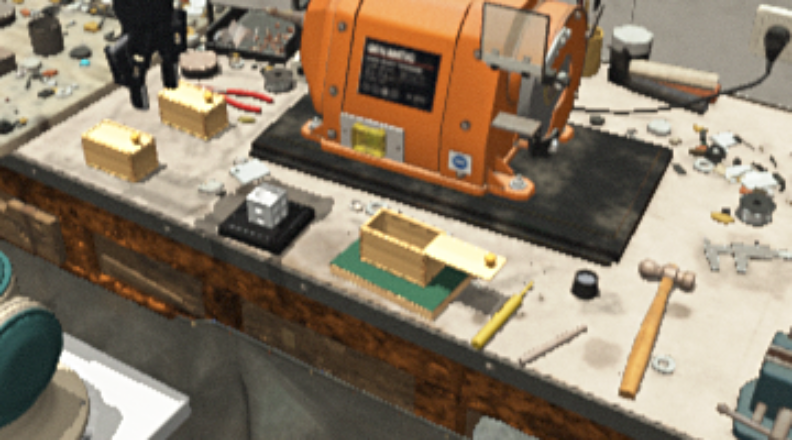

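All is in place: the block centred on the pad at (267,205) with its hollow up, the open box on the board at (410,245), and the other boxes at (120,150) and (195,108) shut where they began. The bystanders haven't moved, and the arm is clear. Handing in.

```bash
python3 -c "
from rig import manip
print(manip.sign_off())"
```

```text
the job is handed in; nothing more can be done
None
```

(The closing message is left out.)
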